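# Unstack the bath bars onto their drying boards

## Robot

A 6-joint arm with a two-finger parallel gripper is mounted at the origin on the work surface. World frame = base frame: x ahead of the robot, y to its left, z up, the work surface at z = 0. Lengths are in m, angles in rad, forces in N, time in s.
With the tool pointing down it reaches from about 0.375 to 0.925 m from the base axis. Payload 5.7 kg.
Tool frame: the origin (TCP) lies on the mounting face of the last link; the fingertips stand robot.tip_reach ahead of it and the grasp point (between the pads) lies 163 mm ahead of it (robot.tip_reach is the distance from the TCP to the fingertips, in m); z points along the fingers, y is the line along which they close (so a half turn about z gives the same grasp; the last joint's range is limited). The gripper opens to 88 mm and grips with 3 to 60 N. Pads are 20 mm wide; open, the fingers measure 115 mm over their backs; the gripper's body (75 mm by 178 mm) begins 61 mm behind the grasp point.
Start: joints at [-1.246, 0.359, 1.51, -0, 1.272, -0.115], TCP at [0.255, -0.543, 0.405] pointing down, gripper open.
Joint ranges: [-2.97, 2.97], [-1.01, 2.36], [0.21, 2.38], [-0.96, 4.11], [0.2, 2.71], [-2.98, 2.98]. Speed limits (rad/s): [2.39, 2.39, 3.14, 3.14, 3.14, 3.14].

## Interface

Orientations are given as a unit quaternion [x, y, z, w].
In Python, from workcell import telemetry, cams, robot gives the robot as it stands.
- The arm moves only by the tool send_rows, never from a script. Its argument "commands" is a list of rows, each an object of numbers: "tx", "ty", "tz": the shift along the tool's x, y, z in m; "rx", "ry", "rz": the turn, a rotation vector about the tool's x, y, z in rad; "jaw": the opening, from 0 (shut) to 1 (fully open). A call has exactly 10 rows; each row shifts and turns the commanded pose from where the row before left it, along the tool's axes as they then stand; what a row does not reach is not made up. A row lasts 1/8 s, in which the tool goes at most 62.5 mm and 10.7 degrees, less where a joint would pass 70% of its speed; a pose out of reach is approached as far as the arm can. A call is refused whole if a number of a shift passes 0.0625 or a number of a turn 0.188, either way. A call with a gripper value outside its range is refused whole. The fingers move at their own pace and stop on an object; "squeeze" is the grip in N (left out, the last holds). Time passes only in rows, so rows that do not move let the fingers close, or fill a call up. It gives the time, the measured TCP pose, the force, the opening and the grip force at its end, in the units of the state.
- telemetry.read_state(): the state, without advancing time (a new reading comes with each control period).
- cams.snapshot(name): name is "scene" or "top"; returns the picture (384x512x3 uint8, red, green, blue); there is no depth.
- cams.get_calibration(name): a dict with "mtx" (3x3 intrinsics, pixels), "R" (3x3) and "t" (3): a world point X has camera coordinates R X + t. Camera axes: x right, y down, z forward; pixel columns grow to the right and rows downward; lengths in m; the calibration is good to about 2 mm. A picture is of the moment at which its call begins. get_calibration takes no time and is no camera call.
- robot.job_done(): hands the job in; it is judged then, once.
The state is a dict: "time": time; "joints": joint angles; "qd": joint speeds; "effort": joint torques, N m; "eef_pos": TCP position; "ee_rot": TCP orientation; "contact_force": force on the tool from outside, world axes, zero at the start; "ft_torque": the same for the moment, N m; "gripper_width": finger opening in m; "gripper_force": force on a finger pad.
Only numpy, scipy, OpenCV 4.12 (cv2) and the standard library are available. Lean on these libraries where they do the work, as an engineer would, in place of code of your own. Each camera call takes 0.05 s, during which the arm holds its last target. There are 200 camera calls.

## Task

Take the stack of pressed bath bars apart from the top down, one bar at a time, without shoving the bars still stacked, and set each bar flat on the wooden drying board whose cork pad has that bar's own outline and size, centred on the pad and, for the square and the oblong bar, lined up with it. The bars are fragile, so set them down gently without dropping or tipping them, and leave the amber jar and the steel mould cup where they stand.

Things in the scene. Friction and masses are not known exactly. Their poses are not given: they have to be found in the camera images.
- small_round_bar: pressed bath bar, round puck 28 mm across, 30 mm high, about 22 g, on top of the stack (it stands on the square bar, at most 4 mm off that bar's centre in x and in y). Three layers, blue, white and blue, and a white top face with a narrow blue border, like all four bars. Origin at the centre of its underside, z up. Stack, from the top: small round, square, large round, oblong; the top of the whole stack is 120 mm above the table.
- square_bar: pressed bath bar, 38 x 38 mm, 30 mm high, about 50 g, second from the top, standing on the large round bar. Three layers, blue, white and blue, and a white top face with a narrow blue border, like all four bars. Origin at the centre of its underside, z up. x and y axes parallel to its sides.
- large_round_bar: pressed bath bar, round puck 56 mm across, 30 mm high, about 85 g, third from the top, standing on the oblong bar, up to 15 mm from its middle along its length. Three layers, blue, white and blue, and a white top face with a narrow blue border, like all four bars. Origin at the centre of its underside, z up. 
- oblong_bar: pressed bath bar, 116 mm long (along its x) and 60 mm wide (along its y), 30 mm high, about 230 g, bottom of the stack, lying on the table. Three layers, blue, white and blue, and a white top face with a narrow blue border, like all four bars. Origin at the centre of its underside, z up. 
- small_round_board: small round dark wooden drying board, 62 mm across, with a pale cork pad 28 mm across in its middle. Fixed to the table. Origin at the centre of its underside on the table (z = 0); the top of the cork, where the bar stands, is 14 mm above it (12 mm wood and 2 mm cork). 
- square_board: square dark wooden drying board, 72 x 72 mm, with a pale square cork pad 38 x 38 mm in its middle. Fixed to the table. Origin at the centre of its underside on the table (z = 0); the top of the cork, where the bar stands, is 14 mm above it (12 mm wood and 2 mm cork). x and y axes parallel to its sides.
- large_round_board: large round dark wooden drying board, 90 mm across, with a pale cork pad 56 mm across in its middle. Fixed to the table. Origin at the centre of its underside on the table (z = 0); the top of the cork, where the bar stands, is 14 mm above it (12 mm wood and 2 mm cork). 
- oblong_board: oblong dark wooden drying board, 150 mm (along its x) x 94 mm, with a pale cork pad 116 x 60 mm in its middle. Fixed to the table. Origin at the centre of its underside on the table (z = 0); the top of the cork, where the bar stands, is 14 mm above it (12 mm wood and 2 mm cork). 
- jar: bystander: amber glass jar with a black lid, 56 mm across, 85 mm high, loose, standing on the table. Origin at the centre of its underside.
- mould_cup: bystander: half-round steel mould cup with a flat rim 78 mm across, holding a blue bath ball, 63 mm high in all, loose, standing on the table. Origin at the centre of its underside.
There are look-alikes about, which are no part of the job. What is shaped like the oblong_board but yellow is not meant. What is shaped like the oblong_bar but black is not meant.

How it is judged:
On the way, in this order (a step that is already met when the one before it is completed fails the run):
1. the small round bar rests on its own board while the bars below it still stand where they were (within 20 mm) (horizontal distance between small_round_bar and small_round_board below 0.012 m and z of small_round_bar in the frame of small_round_board between 0.011 and 0.018 m and angle between small_round_bar's own z axis and vertical below 0.1 rad and linear speed of small_round_bar below 0.03 m/s and angular speed of small_round_bar below 0.3 rad/s and distance of each of square_bar, large_round_bar, oblong_bar from where it was at the start of the episode below 0.02 m), for 0.2 s.
2. the square bar rests on its own board while the bars below it still stand where they were (within 20 mm) (horizontal distance between square_bar and square_board below 0.012 m and z of square_bar in the frame of square_board between 0.011 and 0.018 m and angle between square_bar's own z axis and vertical below 0.1 rad and linear speed of square_bar below 0.03 m/s and angular speed of square_bar below 0.3 rad/s and (angle between the x axis of square_bar and the x axis of square_board, either way round below 0.2 rad or angle between the x axis of square_bar and the y axis of square_board, either way round below 0.2 rad) and distance of each of large_round_bar, oblong_bar from where it was at the start of the episode below 0.02 m), for 0.2 s.
3. the large round bar rests on its own board while the bars below it still stand where they were (within 20 mm) (horizontal distance between large_round_bar and large_round_board below 0.012 m and z of large_round_bar in the frame of large_round_board between 0.011 and 0.018 m and angle between large_round_bar's own z axis and vertical below 0.1 rad and linear speed of large_round_bar below 0.03 m/s and angular speed of large_round_bar below 0.3 rad/s and distance of oblong_bar from where it was at the start of the episode below 0.02 m), for 0.2 s.
At the end, for the whole second after the job is handed in: Each of the four bars lies flat (within 0.1 rad) and at rest on the cork of its own board, its centre within 12 mm of the board's centre, the oblong and the square bar turned within 0.2 rad (11 degrees) of their pads (any of the equivalent ways round) (horizontal distance between small_round_bar and small_round_board below 0.012 m and z of small_round_bar in the frame of small_round_board between 0.011 and 0.018 m and angle between each of small_round_bar, square_bar, large_round_bar, oblong_bar's own z axis and vertical below 0.1 rad and linear speed of each of small_round_bar, square_bar, large_round_bar, oblong_bar below 0.03 m/s and angular speed of each of small_round_bar, square_bar, large_round_bar, oblong_bar below 0.3 rad/s and horizontal distance between square_bar and square_board below 0.012 m and z of square_bar in the frame of square_board between 0.011 and 0.018 m and (angle between the x axis of square_bar and the x axis of square_board, either way round below 0.2 rad or angle between the x axis of square_bar and the y axis of square_board, either way round below 0.2 rad) and horizontal distance between large_round_bar and large_round_board below 0.012 m and z of large_round_bar in the frame of large_round_board between 0.011 and 0.018 m and horizontal distance between oblong_bar and oblong_board below 0.012 m and z of oblong_bar in the frame of oblong_board between 0.011 and 0.018 m and angle between the x axis of oblong_bar and the x axis of oblong_board, either way round below 0.2 rad); the robot touches nothing.
It fails at once if the jar or the mould cup is moved more than 20 mm (distance of any of jar, mould_cup from where it was at the start of the episode above 0.02 m).
It fails at once if a bar is tipped over (more than 40 degrees) (angle between any of small_round_bar, square_bar, large_round_bar, oblong_bar's own z axis and vertical above 0.7 rad).
It fails at once if a bar comes down on its board faster than 0.7 m/s (dropped) ((horizontal distance between small_round_bar and small_round_board below 0.04 m and height (world z) of small_round_bar below 0.05 m and linear speed of small_round_bar above 0.7 m/s) or (horizontal distance between square_bar and square_board below 0.04 m and height (world z) of square_bar below 0.05 m and linear speed of square_bar above 0.7 m/s) or (horizontal distance between large_round_bar and large_round_board below 0.04 m and height (world z) of large_round_bar below 0.05 m and linear speed of large_round_bar above 0.7 m/s) or (horizontal distance between oblong_bar and oblong_board below 0.04 m and height (world z) of oblong_bar below 0.05 m and linear speed of oblong_bar above 0.7 m/s)).
It also fails if it takes over 115 s, if anything falls off the work surface, if the arm or the gripper's body presses on something with over 40 N, if the wrist force passes 120 N, or if a joint passes its speed limit or range.

## Working session

There is one attempt and no reset: what is moved stays moved. The work goes in short steps, Python scripts to look and compute and a tool call to move; the robot and the scene stay as the last step left them, time stands still between calls to the robot, and variables do not carry over. Pictures are saved under pics/ and viewed, at most 14 in all, crops included, and the job is handed in when it is done.

Besides the shell and the picture viewer there is one more tool, called after "Call:" by a JSON object that holds its "fn" and its "kwargs". send_rows: Moves the arm, as the interface text tells. Its arguments: {"type":"object","properties":{"commands":{"type":"array","items":{"type":"object","properties":{"tx":{"type":"number"},"ty":{"type":"number"},"tz":{"type":"number"},"rx":{"type":"number"},"ry":{"type":"number"},"rz":{"type":"number"},"jaw":{"type":"number"}}}},"squeeze":{"type":"number"}},"required":["commands"]}

```bash
mkdir -p pics
python3 - <<'E'
from workcell import telemetry,cams,robot
import cv2,numpy as np
print(robot.tip_reach)
s=telemetry.read_state();print({k:np.round(v,3) for k,v in s.items()})
for n in("scene","top"):
    im=cams.snapshot(n);cv2.imwrite(f"pics/{n}0.png",cv2.resize(im[:,:,::-1],(800,600),interpolation=cv2.INTER_CUBIC));np.save(f"{n}0.npy",im)
    c=cams.get_calibration(n);print(n,np.round(c["mtx"],1),np.round(-c["R"].T@c["t"],3),np.round(c["R"],3))
E
```

```text
0.182
{'time': np.float64(0.0), 'joints': array([-1.246,  0.36 ,  1.511, -0.   ,  1.272, -0.115]), 'qd': array([ 0.   , -0.001, -0.002, -0.001, -0.002,  0.001]), 'effort': array([-2.0000e-03, -5.1538e+01, -2.7073e+01,  6.7000e-02,  3.5000e-02,
       -0.0000e+00]), 'eef_pos': array([ 0.255, -0.543,  0.404]), 'ee_rot': array([ 0.976,  0.218, -0.   , -0.001]), 'contact_force': array([-0.252,  0.174,  0.267]), 'ft_torque': array([ 0.02 ,  0.014, -0.066]), 'gripper_force': np.float64(0.0), 'gripper_width': np.float64(0.087)}
scene [[439.8   0.  254.5]
 [  0.  439.8 192.9]
 [  0.    0.    1. ]] [1.452 0.409 0.761] [[-0.52   0.854  0.019]
 [ 0.479  0.31  -0.821]
 [-0.707 -0.418 -0.571]]
top [[393.    0.  252.9]
 [  0.  393.  190.5]
 [  0.    0.    1. ]] [ 0.499 -0.074  1.291] [[-0.002 -1.     0.004]
 [-0.996  0.002 -0.087]
 [ 0.087 -0.004 -0.996]]
```

View pics/top0.png

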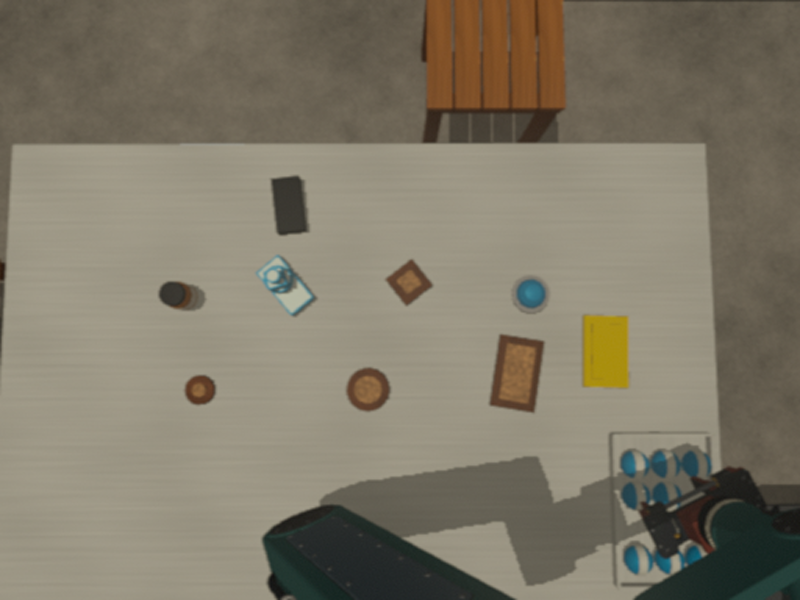

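View pics/scene0.png

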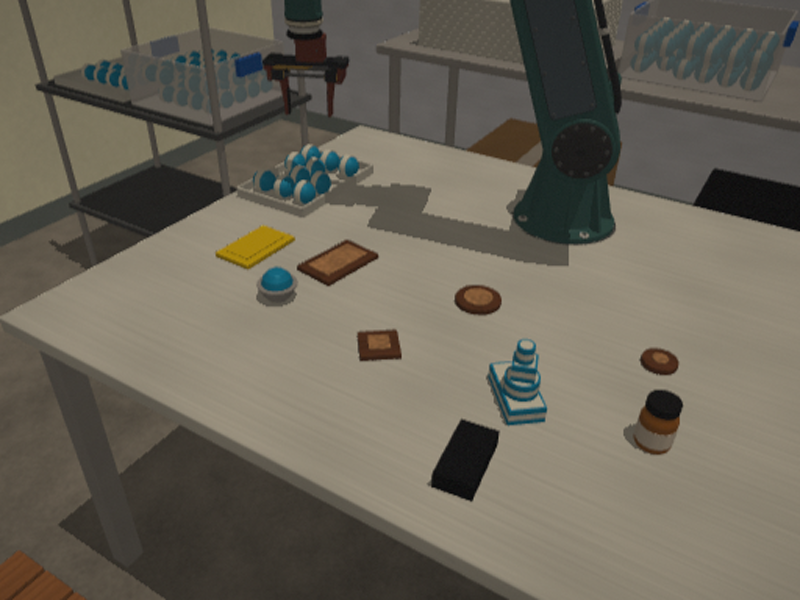

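The top view (800 px scale) shows the stack at (285,285), with the boards at small round (200,389), square (409,282), large round (368,389) and oblong (517,373). The jar is at (175,294) and the cup at (531,294). The yellow board (606,351) and black bar (290,205) are decoys.

```bash
cat > h.py <<'E'
import numpy as np,cv2
from workcell import telemetry,cams,robot
def ray(n,uv,z):
    c=cams.get_calibration(n);uv=np.atleast_2d(uv).astype(float)
    d=np.c_[uv,np.ones(len(uv))]@np.linalg.inv(c["mtx"]).T@c["R"]
    o=-c["R"].T@c["t"];return (o+d*((z-o[2])/d[:,2])[:,None])[:,:2]
def proj(n,X):
    c=cams.get_calibration(n);p=(np.atleast_2d(X)@c["R"].T+c["t"])@c["mtx"].T;return p[:,:2]/p[:,2:]
def rect(n,mask,z):
    """min area rect in world of a mask's outer contour at height z"""
    cs,_=cv2.findContours(mask,cv2.RETR_EXTERNAL,cv2.CHAIN_APPROX_NONE)
    k=max(cs,key=cv2.contourArea)[:,0]
    w=ray(n,k,z);return cv2.minAreaRect((w*1000).astype(np.float32)),w
E
python3 - <<'E'
from h import *
im=np.load("top0.npy");hsv=cv2.cvtColor(im,cv2.COLOR_RGB2HSV)
for name,(u,v) in dict(sr=(200,389),sq=(409,282),lr=(368,389),ob=(517,373)).items():
    u=int(u*.64);v=int(v*.64)
    m=np.zeros(im.shape[:2],np.uint8);r=35
    sl=np.s_[v-r:v+r,u-r:u+r]
    m[sl]=((hsv[sl][...,1]>95)&(hsv[sl][...,0]<20)).astype(np.uint8)*255
    n,l,st,ce=cv2.connectedComponentsWithStats(m);k=l[v,u];m=(l==k).astype(np.uint8)*255
    R,_=rect("top",m,.012);ys,xs=np.nonzero(m);W=ray("top",np.c_[xs,ys],.012)
    print(name,np.round(R[0],1),np.round(R[1],1),round(R[2],1),"centroid",np.round(W.mean(0)*1000,1),len(xs))
a=im[155:210,155:210];s=np.load("scene0.npy")[205:280,300:360]
A=cv2.resize(a,(400,400),interpolation=cv2.INTER_NEAREST);B=cv2.resize(s,(400,500),interpolation=cv2.INTER_NEAREST)
A=np.vstack([A,np.zeros((100,400,3),np.uint8)]);cv2.imwrite("pics/st0.png",np.hstack([A,B])[:,:,::-1])
E
```

```text
sr [422.3 325.8] [55.2 51.1] 89.9 centroid [422.  325.5] 256
sq [ 644.6 -106.2] [66.8 66.2] 37.8 centroid [ 644.4 -106.3] 413
lr [421.9 -21.1] [83.2 81.9] 26.7 centroid [422.  -21.1] 546
ob [ 455.1 -328.9] [ 88.3 144. ] 80.6 centroid [ 454.4 -329. ] 1225
```

View pics/st0.png

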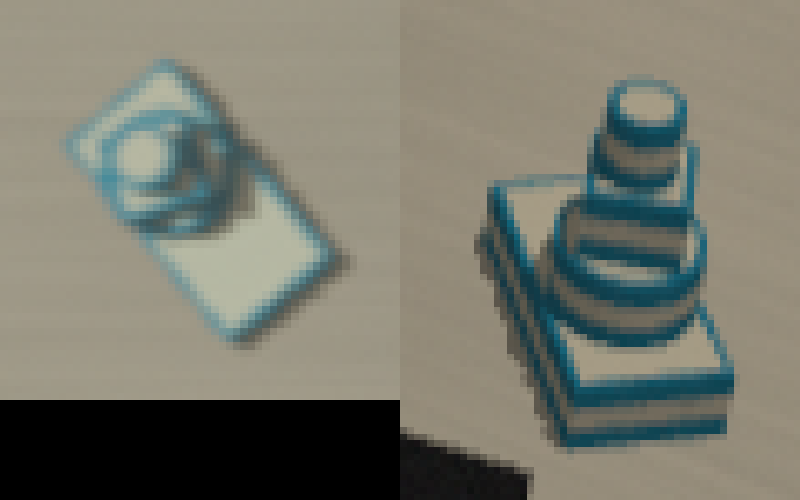

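Left crop: the stack from above, the small round top's centre at about (147,152). Right crop: the scene view, small round top at about (647,104), square rotated, large round and oblong below. I'll fit a blue-edge model of all four bars to both images.

```bash
cat > fit.py <<'E'
from h import *
from scipy.optimize import minimize
t=np.linspace(0,2*np.pi,40,endpoint=False)
def circ(x,y,r):return np.c_[x+r*np.cos(t),y+r*np.sin(t)]
def box(x,y,a,l,w):
    p=np.array([[1,1],[-1,1],[-1,-1],[1,-1]])*[l/2,w/2];c,s=np.cos(a),np.sin(a)
    return p@np.array([[c,s],[-s,c]])+[x,y]
SHAPE=dict(ob=lambda p,d:box(*p,.116-2*d,.06-2*d),lr=lambda p,d:circ(*p,.028-d),
  sq=lambda p,d:box(*p,.038-2*d,.038-2*d),sr=lambda p,d:circ(*p,.014-d))
NP=dict(ob=3,lr=2,sq=3,sr=2)
S=4
def draw(n,shape,win,bars,p,z0):
    u0,v0,w,h=win;img=np.zeros((h*S,w*S),np.uint8);i=0
    def P(poly,z):return np.round((proj(n,np.c_[poly,np.full(len(poly),z)])-[u0,v0]+.5)*S*16-8).astype(np.int32)
    for k,b in enumerate(bars):
        q=p[i:i+NP[b]];i+=NP[b];z=z0+k*.03;o=SHAPE[b](q,0)
        for j,c in enumerate((255,0,255)):
            pts=np.vstack([P(o,z+j*.01),P(o,z+(j+1)*.01)]);cv2.fillConvexPoly(img,cv2.convexHull(pts),c,shift=4)
        cv2.fillConvexPoly(img,P(o,z+.03),255,shift=4);cv2.fillConvexPoly(img,P(SHAPE[b](q,.0022),z+.03),0,shift=4)
    return cv2.GaussianBlur(cv2.resize(img,(w,h),interpolation=cv2.INTER_AREA).astype(float)/255,(0,0),.6)
def blue(im):
    f=im.astype(float);c=(f[...,2]-f[...,0])/(f.sum(2)+30);return np.clip((c+.06)/.35,0,1)
def fit(ims,bars,p0,z0,m=45):
    wins={};obs={}
    for n in ims:
        u,v=proj(n,[*p0[:2],z0+.015*len(bars)])[0].astype(int);wins[n]=(u-m,v-m,2*m,2*m);obs[n]=blue(ims[n][v-m:v+m,u-m:u+m])
    sc=np.concatenate([[.01,.01,.2][:NP[b]] for b in bars])
    f=lambda q:sum(((draw(n,None,wins[n],bars,p0+q*sc,z0)-obs[n])**2).sum() for n in ims)
    best=None
    q=np.zeros(len(p0))
    for _ in range(3):
        r=minimize(f,q,method="Powell",options=dict(xtol=1e-2,ftol=1e-4));q=r.x
    p=p0+q*sc
    vis=[np.vstack([cv2.resize(x,(400,300),interpolation=cv2.INTER_NEAREST) for x in(obs[n],draw(n,None,wins[n],bars,p,z0))]) for n in ims]
    return p,f(np.zeros_like(q)),r.fun,(np.hstack(vis)*255).astype(np.uint8)
E
time python3 - <<'E'
from fit import *
ims={n:np.load(n+"0.npy") for n in("top","scene")}
k=lambda n,x,y:ray("top",[155+x/7.27-.5,155+y/7.27-.5],n)[0]
c=np.array([k(.03,*q) for q in((165,62),(66,140),(338,258),(238,342))]);e=c[2]-c[0]
sr=k(.12,147,152)
sr2=ray("scene",[336.55,220.1],.12)[0];lr=ray("scene",[300+230/6.667-.5,205+250/6.667-.5],.06)[0]
print(c.mean(0),np.arctan2(e[1],e[0]),sr,sr2,lr)
best=None
for a in(0,.5,1.):
    p0=np.r_[c.mean(0),np.arctan2(e[1],e[0]),lr,(sr+sr2)/2,a,(sr+sr2)/2]
    r=fit(ims,["ob","lr","sq","sr"],p0,0.);print(np.round(r[0],4),r[1:3])
    if best is None or r[2]<best[2]:best=r
cv2.imwrite("pics/fit0.png",best[3])
E
```

```text
[0.63693903 0.14937551] -2.4160420506353324 [0.64708857 0.15621558] [0.64873164 0.16116749] [0.65676239 0.16597341]Traceback (most recent call last):
  File "<stdin>", line 11, in <module>
  File "fit.py", line 32, in fit
    r=minimize(f,q,method="Powell",options=dict(xtol=1e-2,ftol=1e-4));q=r.x
    res = _minimize_powell(fun, x0, args, callback, bounds, **options)
    fval, x, direc1 = _linesearch_powell(func, x, direc1,
                      ~~~~~~~~~~~~~~~~~~^^^^^^^^^^^^^^^^^
                                         tol=xtol * 100,
                                         ^^^^^^^^^^^^^^^
                                         lower_bound=lower_bound,
                                         ^^^^^^^^^^^^^^^^^^^^^^^^
                                         upper_bound=upper_bound,
                                         ^^^^^^^^^^^^^^^^^^^^^^^^
                                         fval=fval)
                                         ^^^^^^^^^^
    res = _recover_from_bracket_error(_minimize_scalar_brent,
                                      myfunc, None, tuple(), xtol=tol)

[... 643 characters left out ...]
^^^^
  File "fit.py", line 19, in draw
    cv2.fillConvexPoly(img,P(o,z+.03),255,shift=4);cv2.fillConvexPoly(img,P(SHAPE[b](q,.0022),z+.03),0,shift=4)
                                                                          ~^^^^^^^^^^^^^^^^^^^^^^^^^
  File "fit.py", line 14, in P
    def P(poly,z):return np.round((proj(n,np.c_[poly,np.full(len(poly),z)])-[u0,v0]+.5)*S*16-8).astype(np.int32)
                                   ~~~~^^^^^^^^^^^^^^^^^^^^^^^^^^^^^^^^^^^^
  File "h.py", line 8, in proj
    c=cams.get_calibration(n);p=(np.atleast_2d(X)@c["R"].T+c["t"])@c["mtx"].T;return p[:,:2]/p[:,2:]
ValueError: time passes only in moves, steps and waits

real	0m7.289s
user	0m4.474s
sys	0m0.553s
```

```bash
sed -i 's/cams.get_calibration(n)/cal(n)/; s/^def ray/import functools\n@functools.cache\ndef cal(n):return cams.get_calibration(n)\ndef ray/' h.py; sed -i 's/method="Powell",/method="Powell",bounds=[(-3,3)]*len(q),/' fit.py
time python3 - <<'E'
from fit import *
ims={n:np.load(n+"0.npy") for n in("top","scene")}
k=lambda n,x,y:ray("top",[155+x/7.27-.5,155+y/7.27-.5],n)[0]
c=np.array([k(.03,*q) for q in((165,62),(66,140),(338,258),(238,342))]);e=c[2]-c[0]
sr=ray("scene",[336.55,220.1],.12)[0]/2+k(.12,147,152)/2
best=None
for a in(0,.5,1.):
    p0=np.r_[c.mean(0),np.arctan2(e[1],e[0]),sr,sr,a,sr]
    r=fit(ims,["ob","lr","sq","sr"],p0,0.);print(np.round(r[0],4),r[1:3])
    if best is None or r[2]<best[2]:best=r
np.save("p0.npy",best[0]);cv2.imwrite("pics/fit0.png",best[3])
E
```

```text
[ 0.6394  0.154  -2.445   0.6484  0.1625  0.6467  0.1623  0.3151  0.6477
  0.1608] (np.float64(272.4304191898921), np.float64(72.71889087312455))
[ 0.6395  0.154  -2.4447  0.6488  0.1627  0.6466  0.1625  0.3149  0.6476
  0.1607] (np.float64(259.32914863446194), np.float64(72.02745638924844))
[ 0.6393  0.1539 -2.4415  0.6485  0.1626  0.6471  0.1616  0.4183  0.6481
  0.1609] (np.float64(302.5610224797676), np.float64(78.58291397524684))
real	0m22.116s
user	0m22.454s
sys	0m0.278s
```

View pics/fit0.png

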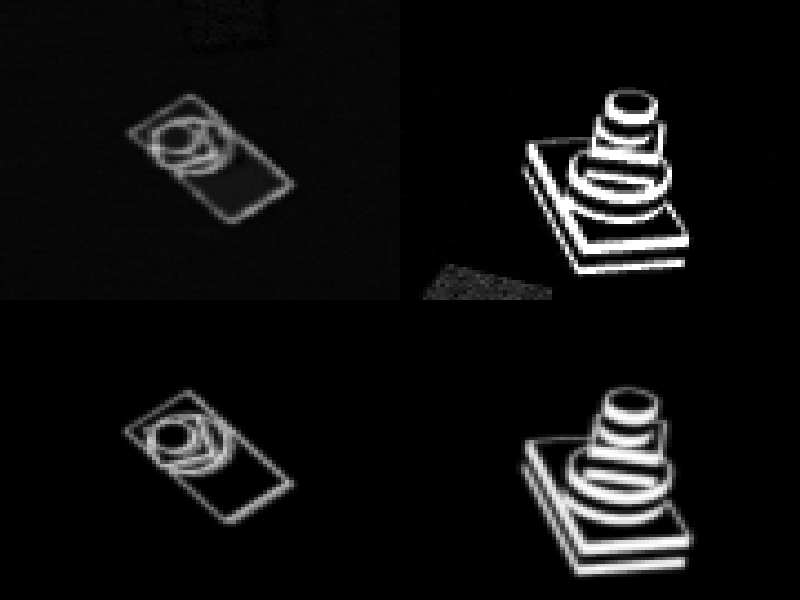

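The modelled outlines match the observed ones in both cameras to about a pixel. Next I'll cross-check the board centres with the scene camera and plan the first move.

```bash
cat >> h.py <<'E'
from scipy.spatial.transform import Rotation as Ro
def plan(x,y,z,psi=None,s=None):
    """shift along tool axes to reach TCP x,y,z keeping turn; then rz to get closing-line angle psi"""
    s=s or telemetry.read_state();R=Ro.from_quat(s["ee_rot"]);M=R.as_matrix()
    d=R.inv().apply(np.array([x,y,z])-s["eef_pos"]);cur=np.arctan2(M[1,1],M[0,1])
    rz=0 if psi is None else cur-psi
    c,sn=np.cos(rz),np.sin(rz)
    print("pos",np.round(s["eef_pos"],4),"psi",round(cur,3),"tilt",np.round(M[:2,2],4),"t",round(float(s["time"]),2))
    print("shift before turn",np.round(d,4),"rz",round(rz,3),"shift after turn",np.round([c*d[0]+sn*d[1],-sn*d[0]+c*d[1],d[2]],4))
E
python3 - <<'E'
from h import *
im=np.load("scene0.npy");hsv=cv2.cvtColor(im,cv2.COLOR_RGB2HSV)
for name,q in dict(sr=(422,325.5),sq=(644.5,-106.2),lr=(422,-21),ob=(454.8,-329)).items():
    u,v=proj("scene",[q[0]/1e3,q[1]/1e3,.012])[0].astype(int);r=35
    m=np.zeros(im.shape[:2],np.uint8);sl=np.s_[v-r:v+r,u-r:u+r]
    m[sl]=((hsv[sl][...,1]>95)&(hsv[sl][...,0]<18)).astype(np.uint8)*255
    l=cv2.connectedComponents(m)[1];m=(l==l[v,u]).astype(np.uint8)*255
    R,w=rect("scene",m,.012);print(name,l[v,u],np.round(R[0],1),np.round(R[1],1),round(R[2],1))
    # cork: bright
    h=np.zeros_like(m);h[sl]=((m[sl]>0)&(hsv[sl][...,2]>120))*255
    h=cv2.morphologyEx(h,cv2.MORPH_CLOSE,np.ones((3,3),np.uint8));R,w=rect("scene",h,.014);print("  cork",np.round(R[0],1),np.round(R[1],1),round(R[2],1))
plan(.6477,.1607,.36)
E
```

```text
sr 1 [433.4 330.9] [68.2 59.3] 8.3
  cork [425.8 331.6] [16.9 20.5] 32.7
sq 2 [654.8 -99.1] [78.9 70.7] 38.3
  cork [ 649.5 -101.2] [31.  35.7] 32.8
lr 1 [432.8 -13.6] [90.1 88.1] 32.9
  cork [424.6 -18.3] [43.  52.4] 32.9
ob 1 [ 466.7 -321. ] [ 99.2 154.5] 80.8
  cork [ 458.8 -326.1] [ 57.8 112. ] 81.4
pos [ 0.2553 -0.5426  0.4039] psi -1.131 tilt [-0.0005  0.0016] t 0.1
shift before turn [ 0.6545 -0.4693  0.0448] rz 0 shift after turn [ 0.6545 -0.4693  0.0448]
```

Call:
{"fn": "send_rows", "kwargs": {"commands": [{"tx": 0.0475, "ty": -0.034, "jaw": 0.6}, {"tx": 0.0475, "ty": -0.034, "jaw": 0.6}, {"tx": 0.0475, "ty": -0.034, "jaw": 0.6}, {"tx": 0.0475, "ty": -0.034, "jaw": 0.6}, {"tx": 0.0475, "ty": -0.034, "jaw": 0.6}, {"tx": 0.0475, "ty": -0.034, "jaw": 0.6}, {"tx": 0.0475, "ty": -0.034, "jaw": 0.6}, {"tx": 0.0475, "ty": -0.034, "jaw": 0.6}, {"tx": 0.0475, "ty": -0.034, "jaw": 0.6}, {"tx": 0.0475, "ty": -0.034, "jaw": 0.6}], "squeeze": 8}}

```text
schema error: expected keys tx, ty, tz, rx, ry, rz, jaw
```

Call:
{"fn": "send_rows", "kwargs": {"commands": [{"tx": 0.045, "ty": -0.0325, "jaw": 0.6}, {"tx": 0.045, "ty": -0.0325, "jaw": 0.6}, {"tx": 0.045, "ty": -0.0325, "jaw": 0.6}, {"tx": 0.045, "ty": -0.0325, "jaw": 0.6}, {"tz": 0.02, "jaw": 0.6}, {"tz": 0.025, "jaw": 0.6}, {"jaw": 0.6}, {"jaw": 0.6}, {"jaw": 0.6}, {"jaw": 0.6}]}}

```text
schema error: expected keys tx, ty, tz, rx, ry, rz, jaw
```

Run:
```python
from h import *
plan(.6477,.1607,.279)
im=[cams.snapshot(n) for n in("scene","top")]
np.save("scene1.npy",im[0])
u,v=proj("scene",[.648,.161,.15])[0].astype(int)
cv2.imwrite("pics/c1.png",cv2.resize(im[0][max(0,v-60):v+60,u-70:u+70],(700,600),interpolation=cv2.INTER_CUBIC)[:,:,::-1])
```

```text
pos [ 0.2553 -0.5426  0.4039] psi -1.131 tilt [-0.0005  0.0016] t 0.1
shift before turn [ 0.6544 -0.4691  0.1258] rz 0 shift after turn [ 0.6544 -0.4691  0.1258]
```

View pics/c1.png

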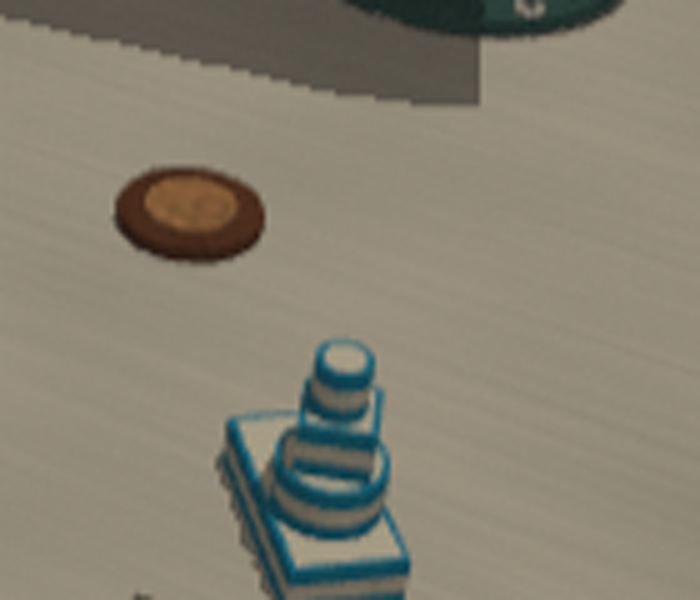

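The calls were refused because every row needs all seven keys, so the arm has not moved. The picture shows the untouched stack, with the small round top at (345,362). I'll resend with complete rows.

Call:
{"fn": "send_rows", "kwargs": {"commands": [{"tx": 0.0475, "ty": -0.034, "tz": 0, "rx": 0, "ry": 0, "rz": 0, "jaw": 0.6}, {"tx": 0.0475, "ty": -0.034, "tz": 0, "rx": 0, "ry": 0, "rz": 0, "jaw": 0.6}, {"tx": 0.0475, "ty": -0.034, "tz": 0, "rx": 0, "ry": 0, "rz": 0, "jaw": 0.6}, {"tx": 0.0475, "ty": -0.034, "tz": 0, "rx": 0, "ry": 0, "rz": 0, "jaw": 0.6}, {"tx": 0.0475, "ty": -0.034, "tz": 0, "rx": 0, "ry": 0, "rz": 0, "jaw": 0.6}, {"tx": 0.0475, "ty": -0.034, "tz": 0, "rx": 0, "ry": 0, "rz": 0, "jaw": 0.6}, {"tx": 0.0475, "ty": -0.034, "tz": 0, "rx": 0, "ry": 0, "rz": 0, "jaw": 0.6}, {"tx": 0.0475, "ty": -0.034, "tz": 0, "rx": 0, "ry": 0, "rz": 0, "jaw": 0.6}, {"tx": 0.0475, "ty": -0.034, "tz": 0, "rx": 0, "ry": 0, "rz": 0, "jaw": 0.6}, {"tx": 0.0475, "ty": -0.034, "tz": 0, "rx": 0, "ry": 0, "rz": 0, "jaw": 0.6}], "squeeze": 8}}

```text
time: 1.45
eef_pos: [0.5411, -0.0311, 0.4047]
ee_rot: [0.976, 0.218, 0.0, 0.0]
contact_force: [0.7, -0.0, 0.7]
gripper_width: 0.0523
gripper_force: 0.0
```

Call:
{"fn": "send_rows", "kwargs": {"commands": [{"tx": 0.045, "ty": -0.0325, "tz": 0, "rx": 0, "ry": 0, "rz": 0, "jaw": 0.6}, {"tx": 0.045, "ty": -0.0325, "tz": 0, "rx": 0, "ry": 0, "rz": 0, "jaw": 0.6}, {"tx": 0.045, "ty": -0.0325, "tz": 0, "rx": 0, "ry": 0, "rz": 0, "jaw": 0.6}, {"tx": 0.0445, "ty": -0.0315, "tz": 0, "rx": 0, "ry": 0, "rz": 0, "jaw": 0.6}, {"tx": 0, "ty": 0, "tz": 0.02, "rx": 0, "ry": 0, "rz": 0, "jaw": 0.6}, {"tx": 0, "ty": 0, "tz": 0.025, "rx": 0, "ry": 0, "rz": 0, "jaw": 0.6}, {"tx": 0, "ty": 0, "tz": 0, "rx": 0, "ry": 0, "rz": 0, "jaw": 0.6}, {"tx": 0, "ty": 0, "tz": 0, "rx": 0, "ry": 0, "rz": 0, "jaw": 0.6}, {"tx": 0, "ty": 0, "tz": 0, "rx": 0, "ry": 0, "rz": 0, "jaw": 0.6}, {"tx": 0, "ty": 0, "tz": 0, "rx": 0, "ry": 0, "rz": 0, "jaw": 0.6}]}}

```text
time: 2.7
eef_pos: [0.6482, 0.16, 0.3607]
ee_rot: [0.976, 0.218, 0.001, -0.0]
contact_force: [0.2, 0.2, -0.3]
gripper_width: 0.0528
gripper_force: 0.0
```

Run:
```python
from h import *
plan(.6477,.1607,.279)
im=[cams.snapshot(n) for n in("scene","top")]
u,v=proj("scene",[.648,.161,.15])[0].astype(int)
cv2.imwrite("pics/c2.png",cv2.resize(im[0][max(0,v-60):v+60,u-70:u+70],(700,600),interpolation=cv2.INTER_CUBIC)[:,:,::-1])
```

```text
pos [0.6482 0.16   0.3607] psi -1.131 tilt [0.0016 0.0004] t 2.7
shift before turn [-0.0003 -0.0009  0.0817] rz 0 shift after turn [-0.0003 -0.0009  0.0817]
```

View pics/c2.png

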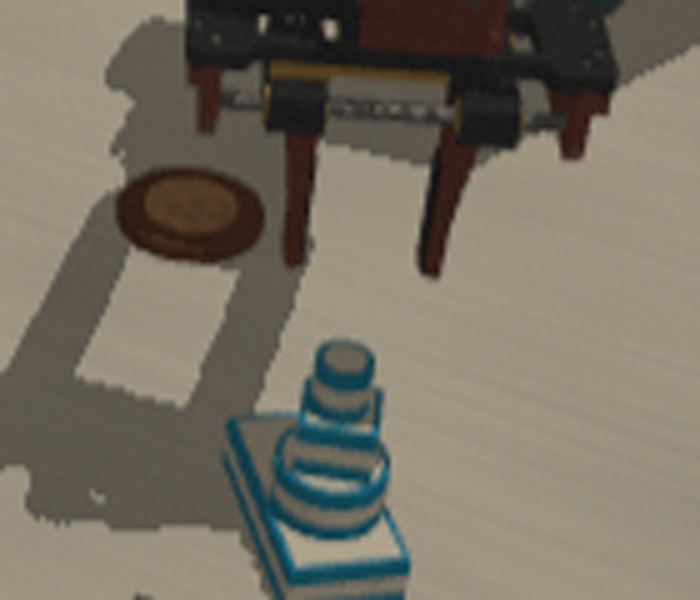

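Fingertips are at (293,265) and (430,275). Their midpoint (361,270) lines up with the bar top at (345,362) once perspective is allowed for. I'll descend and close.

Call:
{"fn": "send_rows", "kwargs": {"commands": [{"tx": 0, "ty": -0.001, "tz": 0.03, "rx": 0, "ry": 0, "rz": 0, "jaw": 0.6}, {"tx": 0, "ty": 0, "tz": 0.03, "rx": 0, "ry": 0, "rz": 0, "jaw": 0.6}, {"tx": 0, "ty": 0, "tz": 0.022, "rx": 0, "ry": 0, "rz": 0, "jaw": 0.6}, {"tx": 0, "ty": 0, "tz": 0, "rx": 0, "ry": 0, "rz": 0, "jaw": 0.6}, {"tx": 0, "ty": 0, "tz": 0, "rx": 0, "ry": 0, "rz": 0, "jaw": 0.42}, {"tx": 0, "ty": 0, "tz": 0, "rx": 0, "ry": 0, "rz": 0, "jaw": 0.36}, {"tx": 0, "ty": 0, "tz": 0, "rx": 0, "ry": 0, "rz": 0, "jaw": 0.32}, {"tx": 0, "ty": 0, "tz": 0, "rx": 0, "ry": 0, "rz": 0, "jaw": 0.25}, {"tx": 0, "ty": 0, "tz": 0, "rx": 0, "ry": 0, "rz": 0, "jaw": 0.2}, {"tx": 0, "ty": 0, "tz": 0, "rx": 0, "ry": 0, "rz": 0, "jaw": 0.2}], "squeeze": 8}}

```text
time: 4.05
eef_pos: [0.6479, 0.1611, 0.2786]
ee_rot: [0.976, 0.218, 0.001, 0.0]
contact_force: [-0.2, -0.9, 6.4]
gripper_width: 0.0278
gripper_force: 8.0
```

```bash
python3 -c "
from h import *
plan(.424,.3285,.36)"
```

```text
pos [0.6479 0.1611 0.2786] psi -1.131 tilt [0.0014 0.0003] t 4.05
shift before turn [-0.1312 -0.2468 -0.0817] rz 0 shift after turn [-0.1312 -0.2468 -0.0817]
```

Call:
{"fn": "send_rows", "kwargs": {"commands": [{"tx": 0, "ty": 0, "tz": -0.01, "rx": 0, "ry": 0, "rz": 0, "jaw": 0.2}, {"tx": 0, "ty": 0, "tz": -0.03, "rx": 0, "ry": 0, "rz": 0, "jaw": 0.2}, {"tx": 0, "ty": 0, "tz": -0.04, "rx": 0, "ry": 0, "rz": 0, "jaw": 0.2}, {"tx": -0.011, "ty": -0.02, "tz": 0, "rx": 0, "ry": 0, "rz": 0, "jaw": 0.2}, {"tx": -0.02, "ty": -0.04, "tz": 0, "rx": 0, "ry": 0, "rz": 0, "jaw": 0.2}, {"tx": -0.025, "ty": -0.045, "tz": 0, "rx": 0, "ry": 0, "rz": 0, "jaw": 0.2}, {"tx": -0.025, "ty": -0.046, "tz": 0, "rx": 0, "ry": 0, "rz": 0, "jaw": 0.2}, {"tx": -0.025, "ty": -0.046, "tz": 0, "rx": 0, "ry": 0, "rz": 0, "jaw": 0.2}, {"tx": -0.02, "ty": -0.04, "tz": 0, "rx": 0, "ry": 0, "rz": 0, "jaw": 0.2}, {"tx": -0.005, "ty": -0.01, "tz": 0, "rx": 0, "ry": 0, "rz": 0, "jaw": 0.2}]}}

```text
time: 5.3
eef_pos: [0.4206, 0.3297, 0.3569]
ee_rot: [0.976, 0.22, -0.001, 0.0]
contact_force: [1.1, -0.1, 0.8]
gripper_width: 0.0277
gripper_force: 8.0
```

Run:
```python
from h import *
plan(.424,.3285,.2035)
im={n:cams.snapshot(n) for n in("scene","top")}
p=np.load("p0.npy")
import fit
r=fit.fit(im,["ob","lr","sq"],p[:8],0.,m=38);print(np.round(r[0],4),r[1:3])
u,v=proj("scene",[.52,.25,.12])[0].astype(int);u0,v0=u-80,v-75
cv2.imwrite("pics/c3.png",cv2.resize(im["scene"][v0:v0+150,u0:u0+160],(640,600),interpolation=cv2.INTER_CUBIC)[:,:,::-1])
```

```text
pos [0.4206 0.3297 0.3569] psi -1.128 tilt [-0.0027 -0.0009] t 5.3
shift before turn [0.003  0.0026 0.1534] rz 0 shift after turn [0.003  0.0026 0.1534]
[ 0.6392  0.1541 -2.4451  0.6488  0.1627  0.6469  0.1623  0.3117] (np.float64(63.00340156259045), np.float64(63.780252885290594))
```

View pics/c3.png

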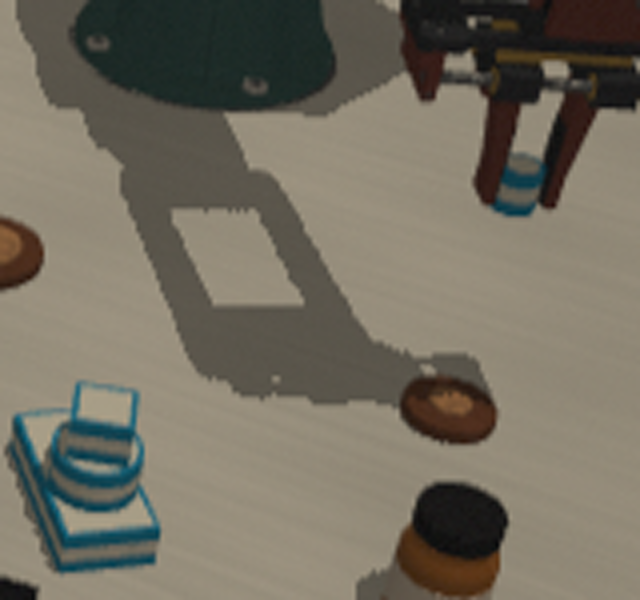

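The small round bar is held upright at (520,185), and the rest of the stack at (85,480) hasn't moved. Lowering in two stages.

Call:
{"fn": "send_rows", "kwargs": {"commands": [{"tx": 0.003, "ty": 0.0025, "tz": 0.01, "rx": 0, "ry": 0, "rz": 0, "jaw": 0.2}, {"tx": 0, "ty": 0, "tz": 0.03, "rx": 0, "ry": 0, "rz": 0, "jaw": 0.2}, {"tx": 0, "ty": 0, "tz": 0.04, "rx": 0, "ry": 0, "rz": 0, "jaw": 0.2}, {"tx": 0, "ty": 0, "tz": 0.03, "rx": 0, "ry": 0, "rz": 0, "jaw": 0.2}, {"tx": 0, "ty": 0, "tz": 0.02, "rx": 0, "ry": 0, "rz": 0, "jaw": 0.2}, {"tx": 0, "ty": 0, "tz": 0.01, "rx": 0, "ry": 0, "rz": 0, "jaw": 0.2}, {"tx": 0, "ty": 0, "tz": 0, "rx": 0, "ry": 0, "rz": 0, "jaw": 0.2}, {"tx": 0, "ty": 0, "tz": 0, "rx": 0, "ry": 0, "rz": 0, "jaw": 0.2}, {"tx": 0, "ty": 0, "tz": 0, "rx": 0, "ry": 0, "rz": 0, "jaw": 0.2}, {"tx": 0, "ty": 0, "tz": 0, "rx": 0, "ry": 0, "rz": 0, "jaw": 0.2}]}}

```text
time: 6.65
eef_pos: [0.4278, 0.328, 0.2184]
ee_rot: [0.976, 0.218, 0.001, -0.0]
contact_force: [-0.6, -0.6, -0.1]
gripper_width: 0.0279
gripper_force: 8.0
```

Run:
```python
from h import *
import fit
plan(.424,.3285,.2035)
s=telemetry.read_state();z=s["eef_pos"][2]-.1886
im={"scene":cams.snapshot("scene")}
r=fit.fit(im,["sr"],s["eef_pos"][:2].copy(),z,m=12);print(np.round(r[0],4),r[1:3])
i=im["scene"]
u,v=proj("scene",[.424,.3285,.04])[0].astype(int)
cv2.imwrite("pics/c4.png",cv2.resize(i[v-30:v+30,u-35:u+35],(560,480),interpolation=cv2.INTER_CUBIC)[:,:,::-1])
```

```text
pos [0.4278 0.328  0.2184] psi -1.131 tilt [0.0011 0.0007] t 6.65
shift before turn [-0.0032 -0.0021  0.0148] rz 0 shift after turn [-0.0032 -0.0021  0.0148]
[0.4273 0.329 ] (np.float64(13.553604566162626), np.float64(11.802283069712761))
```

View pics/c4.png

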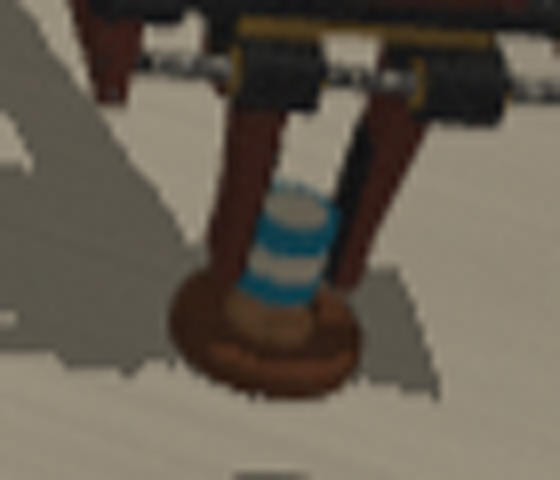

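The bar is over the cork, its bottom about 15 mm above it, and the fit agrees with the TCP to 1 mm. I'll correct sideways, lower, release and retreat.

Call:
{"fn": "send_rows", "kwargs": {"commands": [{"tx": -0.003, "ty": -0.002, "tz": 0.004, "rx": 0, "ry": 0, "rz": 0, "jaw": 0.2}, {"tx": 0, "ty": 0, "tz": 0.004, "rx": 0, "ry": 0, "rz": 0, "jaw": 0.2}, {"tx": 0, "ty": 0, "tz": 0.003, "rx": 0, "ry": 0, "rz": 0, "jaw": 0.2}, {"tx": 0, "ty": 0, "tz": 0.002, "rx": 0, "ry": 0, "rz": 0, "jaw": 0.2}, {"tx": 0, "ty": 0, "tz": 0.001, "rx": 0, "ry": 0, "rz": 0, "jaw": 0.2}, {"tx": 0, "ty": 0, "tz": 0.001, "rx": 0, "ry": 0, "rz": 0, "jaw": 0.2}, {"tx": 0, "ty": 0, "tz": 0, "rx": 0, "ry": 0, "rz": 0, "jaw": 0.2}, {"tx": 0, "ty": 0, "tz": 0, "rx": 0, "ry": 0, "rz": 0, "jaw": 0.2}, {"tx": 0, "ty": 0, "tz": 0, "rx": 0, "ry": 0, "rz": 0, "jaw": 0.2}, {"tx": 0, "ty": 0, "tz": 0, "rx": 0, "ry": 0, "rz": 0, "jaw": 0.2}]}}

```text
time: 7.95
eef_pos: [0.4241, 0.3283, 0.2027]
ee_rot: [0.976, 0.218, 0.0, -0.0]
contact_force: [0.4, -0.6, -0.7]
gripper_width: 0.0275
gripper_force: 8.0
```

Call:
{"fn": "send_rows", "kwargs": {"commands": [{"tx": 0, "ty": 0, "tz": 0, "rx": 0, "ry": 0, "rz": 0, "jaw": 0.36}, {"tx": 0, "ty": 0, "tz": 0, "rx": 0, "ry": 0, "rz": 0, "jaw": 0.42}, {"tx": 0, "ty": 0, "tz": 0, "rx": 0, "ry": 0, "rz": 0, "jaw": 0.48}, {"tx": 0, "ty": 0, "tz": 0, "rx": 0, "ry": 0, "rz": 0, "jaw": 0.5}, {"tx": 0, "ty": 0, "tz": 0, "rx": 0, "ry": 0, "rz": 0, "jaw": 0.5}, {"tx": 0, "ty": 0, "tz": -0.02, "rx": 0, "ry": 0, "rz": 0, "jaw": 0.5}, {"tx": 0, "ty": 0, "tz": -0.04, "rx": 0, "ry": 0, "rz": 0, "jaw": 0.5}, {"tx": 0, "ty": 0, "tz": -0.05, "rx": 0, "ry": 0, "rz": 0, "jaw": 0.5}, {"tx": 0, "ty": 0, "tz": -0.05, "rx": 0, "ry": 0, "rz": 0, "jaw": 0.6}, {"tx": 0, "ty": 0, "tz": 0, "rx": 0, "ry": 0, "rz": 0, "jaw": 0.7}]}}

```text
time: 9.2
eef_pos: [0.4254, 0.3291, 0.3668]
ee_rot: [0.976, 0.218, 0.004, -0.001]
contact_force: [-0.1, 0.2, 0.0]
gripper_width: 0.0587
gripper_force: 0.0
```

Call:
{"fn": "send_rows", "kwargs": {"commands": [{"tx": 0.03, "ty": -0.003, "tz": 0, "rx": 0, "ry": 0, "rz": 0, "jaw": 0.7}, {"tx": 0.05, "ty": -0.005, "tz": 0, "rx": 0, "ry": 0, "rz": 0, "jaw": 0.7}, {"tx": 0.055, "ty": -0.006, "tz": 0, "rx": 0, "ry": 0, "rz": 0, "jaw": 0.7}, {"tx": 0.055, "ty": -0.006, "tz": 0, "rx": 0, "ry": 0, "rz": 0, "jaw": 0.7}, {"tx": 0.05, "ty": -0.005, "tz": 0, "rx": 0, "ry": 0, "rz": 0, "jaw": 0.7}, {"tx": 0.0185, "ty": -0.0015, "tz": 0, "rx": 0, "ry": 0, "rz": 0, "jaw": 0.7}, {"tx": 0, "ty": 0, "tz": 0, "rx": 0, "ry": 0, "rz": 0.125, "jaw": 0.7}, {"tx": 0, "ty": 0, "tz": 0.03, "rx": 0, "ry": 0, "rz": 0, "jaw": 0.7}, {"tx": 0, "ty": 0, "tz": 0, "rx": 0, "ry": 0, "rz": 0, "jaw": 0.7}, {"tx": 0, "ty": 0, "tz": 0, "rx": 0, "ry": 0, "rz": 0, "jaw": 0.7}]}}

```text
time: 10.45
eef_pos: [0.6466, 0.4623, 0.3322]
ee_rot: [0.988, 0.157, -0.001, 0.0]
contact_force: [-0.2, 0.3, 0.8]
gripper_width: 0.0613
gripper_force: 0.0
```

Run:
```python
from h import *
import fit
plan(.6468,.1624,.2475,-1.257)
im={n:cams.snapshot(n) for n in("scene","top")}
for n in im:
    r=fit.fit({n:im[n]},["sr"],np.array([.424,.3285]),.014,m=12);print(n,np.round(r[0],4),r[1:3])
np.save("s5.npy",im["scene"])
```

```text
pos [0.6466 0.4623 0.3322] psi -1.256 tilt [-0.001  -0.0005] t 10.45
shift before turn [-0.0926  0.2852  0.0849] rz 0.001 shift after turn [-0.0923  0.2853  0.0849]
scene [0.4237 0.3283] (np.float64(5.337148964790908), np.float64(5.161464944021408))
top [0.4212 0.3263] (np.float64(6.942297730341739), np.float64(2.1486383723424973))
```

The small round bar rests on its pad: the fit gives (0.4237,0.3283) against a board at about (0.4245,0.3275). I made a sign slip in the last travel, which was harmless because it was high up. Moving over the square bar now.

Call:
{"fn": "send_rows", "kwargs": {"commands": [{"tx": -0.0095, "ty": 0.0293, "tz": 0, "rx": 0, "ry": 0, "rz": 0, "jaw": 0.65}, {"tx": -0.018, "ty": 0.055, "tz": 0, "rx": 0, "ry": 0, "rz": 0, "jaw": 0.65}, {"tx": -0.018, "ty": 0.055, "tz": 0, "rx": 0, "ry": 0, "rz": 0, "jaw": 0.65}, {"tx": -0.018, "ty": 0.055, "tz": 0, "rx": 0, "ry": 0, "rz": 0, "jaw": 0.65}, {"tx": -0.018, "ty": 0.055, "tz": 0, "rx": 0, "ry": 0, "rz": 0, "jaw": 0.65}, {"tx": -0.011, "ty": 0.036, "tz": 0, "rx": 0, "ry": 0, "rz": 0, "jaw": 0.65}, {"tx": 0, "ty": 0, "tz": 0.02, "rx": 0, "ry": 0, "rz": 0, "jaw": 0.65}, {"tx": 0, "ty": 0, "tz": 0, "rx": 0, "ry": 0, "rz": 0, "jaw": 0.65}, {"tx": 0, "ty": 0, "tz": 0, "rx": 0, "ry": 0, "rz": 0, "jaw": 0.65}, {"tx": 0, "ty": 0, "tz": 0, "rx": 0, "ry": 0, "rz": 0, "jaw": 0.65}]}}

```text
time: 11.8
eef_pos: [0.6474, 0.1632, 0.3137]
ee_rot: [0.988, 0.157, 0.001, -0.0]
contact_force: [0.8, 0.2, 0.3]
gripper_width: 0.0572
gripper_force: 0.0
```

Run:
```python
from h import *
import fit
im={"scene":cams.snapshot("scene")}
r=fit.fit(im,["ob","lr","sq"],np.load("p0.npy")[:8],0.,m=38);print(np.round(r[0],4),r[1:3])
plan(*r[0][5:7],.2475,-1.257)
```

```text
[ 0.6393  0.1542 -2.4457  0.6488  0.1627  0.6472  0.1626  0.3015] (np.float64(37.90233456901311), np.float64(37.69819177873239))
pos [0.6473 0.1631 0.3135] psi -1.255 tilt [0.0013 0.0003] t 11.85
shift before turn [-0.0004  0.0005  0.066 ] rz 0.002 shift after turn [-0.0004  0.0005  0.066 ]
```

Call:
{"fn": "send_rows", "kwargs": {"commands": [{"tx": 0, "ty": 0, "tz": 0.02, "rx": 0, "ry": 0, "rz": 0, "jaw": 0.65}, {"tx": 0, "ty": 0, "tz": 0.025, "rx": 0, "ry": 0, "rz": 0, "jaw": 0.65}, {"tx": 0, "ty": 0, "tz": 0.02, "rx": 0, "ry": 0, "rz": 0, "jaw": 0.65}, {"tx": 0, "ty": 0, "tz": 0, "rx": 0, "ry": 0, "rz": 0, "jaw": 0.6}, {"tx": 0, "ty": 0, "tz": 0, "rx": 0, "ry": 0, "rz": 0, "jaw": 0.52}, {"tx": 0, "ty": 0, "tz": 0, "rx": 0, "ry": 0, "rz": 0, "jaw": 0.46}, {"tx": 0, "ty": 0, "tz": 0, "rx": 0, "ry": 0, "rz": 0, "jaw": 0.42}, {"tx": 0, "ty": 0, "tz": 0, "rx": 0, "ry": 0, "rz": 0, "jaw": 0.35}, {"tx": 0, "ty": 0, "tz": 0, "rx": 0, "ry": 0, "rz": 0, "jaw": 0.32}, {"tx": 0, "ty": 0, "tz": 0, "rx": 0, "ry": 0, "rz": 0, "jaw": 0.32}], "squeeze": 10}}

```text
time: 13.1
eef_pos: [0.6475, 0.1625, 0.2486]
ee_rot: [0.988, 0.157, 0.001, -0.0]
contact_force: [-0.9, -0.1, 5.7]
gripper_width: 0.0379
gripper_force: 10.0
```

```bash
python3 -c "
from h import *
plan(.647,-.104,.34,-.91)"
```

```text
pos [0.6475 0.1625 0.2486] psi -1.256 tilt [0.0016 0.0003] t 13.1
shift before turn [-0.0828  0.2532 -0.0914] rz -0.346 shift after turn [-0.1638  0.2101 -0.0914]
```

Call:
{"fn": "send_rows", "kwargs": {"commands": [{"tx": 0, "ty": 0, "tz": -0.01, "rx": 0, "ry": 0, "rz": 0, "jaw": 0.32}, {"tx": 0, "ty": 0, "tz": -0.03, "rx": 0, "ry": 0, "rz": 0, "jaw": 0.32}, {"tx": 0, "ty": 0, "tz": -0.04, "rx": 0, "ry": 0, "rz": 0, "jaw": 0.32}, {"tx": -0.007, "ty": 0.02, "tz": 0, "rx": 0, "ry": 0, "rz": 0, "jaw": 0.32}, {"tx": -0.013, "ty": 0.04, "tz": 0, "rx": 0, "ry": 0, "rz": 0, "jaw": 0.32}, {"tx": -0.016, "ty": 0.05, "tz": 0, "rx": 0, "ry": 0, "rz": 0, "jaw": 0.32}, {"tx": -0.016, "ty": 0.05, "tz": 0, "rx": 0, "ry": 0, "rz": 0, "jaw": 0.32}, {"tx": -0.016, "ty": 0.05, "tz": 0, "rx": 0, "ry": 0, "rz": 0, "jaw": 0.32}, {"tx": -0.011, "ty": 0.033, "tz": 0, "rx": 0, "ry": 0, "rz": 0, "jaw": 0.32}, {"tx": -0.004, "ty": 0.01, "tz": 0, "rx": 0, "ry": 0, "rz": 0, "jaw": 0.32}]}}

```text
time: 14.35
eef_pos: [0.6456, -0.1065, 0.3266]
ee_rot: [0.988, 0.155, -0.001, -0.0]
contact_force: [0.8, 0.2, -0.3]
gripper_width: 0.0379
gripper_force: 10.0
```

Call:
{"fn": "send_rows", "kwargs": {"commands": [{"tx": 0, "ty": 0, "tz": 0, "rx": 0, "ry": 0, "rz": -0.115, "jaw": 0.32}, {"tx": 0, "ty": 0, "tz": 0, "rx": 0, "ry": 0, "rz": -0.115, "jaw": 0.32}, {"tx": 0, "ty": 0, "tz": 0, "rx": 0, "ry": 0, "rz": -0.115, "jaw": 0.32}, {"tx": 0, "ty": 0, "tz": 0.02, "rx": 0, "ry": 0, "rz": 0, "jaw": 0.32}, {"tx": 0, "ty": 0, "tz": 0.04, "rx": 0, "ry": 0, "rz": 0, "jaw": 0.32}, {"tx": 0, "ty": 0, "tz": 0.03, "rx": 0, "ry": 0, "rz": 0, "jaw": 0.32}, {"tx": 0, "ty": 0, "tz": 0.015, "rx": 0, "ry": 0, "rz": 0, "jaw": 0.32}, {"tx": 0, "ty": 0, "tz": 0.005, "rx": 0, "ry": 0, "rz": 0, "jaw": 0.32}, {"tx": 0, "ty": 0, "tz": 0, "rx": 0, "ry": 0, "rz": 0, "jaw": 0.32}, {"tx": 0, "ty": 0, "tz": 0, "rx": 0, "ry": 0, "rz": 0, "jaw": 0.32}]}}

```text
time: 15.6
eef_pos: [0.6471, -0.1039, 0.2189]
ee_rot: [0.946, 0.324, 0.001, 0.001]
contact_force: [0.5, 0.1, -0.1]
gripper_width: 0.0377
gripper_force: 10.0
```

Run:
```python
from h import *
import fit
im={n:cams.snapshot(n) for n in("scene","top")}
r=fit.fit(im,["ob","lr"],np.load("p0.npy")[:5],0.,m=36);print(np.round(r[0],4),r[1:3])
plan(.647,-.104,.203,-.911)
u,v=proj("scene",[.647,-.104,.03])[0].astype(int)
cv2.imwrite("pics/c5.png",cv2.resize(im["scene"][v-30:v+30,u-35:u+35],(560,480),interpolation=cv2.INTER_CUBIC)[:,:,::-1])
```

```text
[ 0.6392  0.154  -2.4439  0.6488  0.1626] (np.float64(55.800550590772836), np.float64(55.921060081956455))
pos [ 0.6469 -0.104   0.2187] psi -0.911 tilt [ 0.0018 -0.0004] t 15.7
shift before turn [0.     0.0001 0.0157] rz -0.0 shift after turn [0.     0.0001 0.0157]
```

View pics/c5.png

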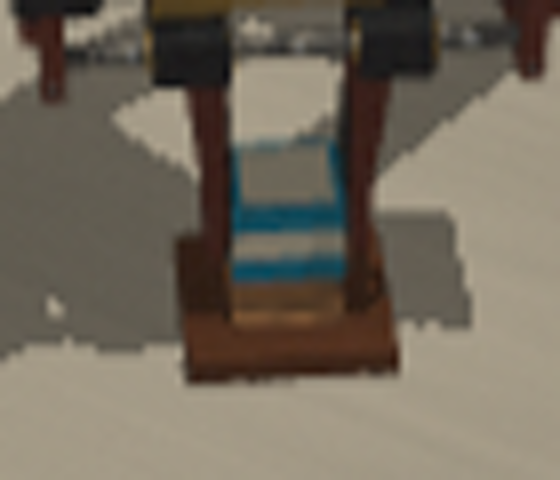

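The square bar hangs squarely over the square cork, bottom at (288,270), and the stack hasn't moved. Lowering, then releasing.

Call:
{"fn": "send_rows", "kwargs": {"commands": [{"tx": 0, "ty": 0, "tz": 0.005, "rx": 0, "ry": 0, "rz": 0, "jaw": 0.32}, {"tx": 0, "ty": 0, "tz": 0.005, "rx": 0, "ry": 0, "rz": 0, "jaw": 0.32}, {"tx": 0, "ty": 0, "tz": 0.003, "rx": 0, "ry": 0, "rz": 0, "jaw": 0.32}, {"tx": 0, "ty": 0, "tz": 0.002, "rx": 0, "ry": 0, "rz": 0, "jaw": 0.32}, {"tx": 0, "ty": 0, "tz": 0.001, "rx": 0, "ry": 0, "rz": 0, "jaw": 0.32}, {"tx": 0, "ty": 0, "tz": 0, "rx": 0, "ry": 0, "rz": 0, "jaw": 0.32}, {"tx": 0, "ty": 0, "tz": 0, "rx": 0, "ry": 0, "rz": 0, "jaw": 0.32}, {"tx": 0, "ty": 0, "tz": 0, "rx": 0, "ry": 0, "rz": 0, "jaw": 0.32}, {"tx": 0, "ty": 0, "tz": 0, "rx": 0, "ry": 0, "rz": 0, "jaw": 0.45}, {"tx": 0, "ty": 0, "tz": 0, "rx": 0, "ry": 0, "rz": 0, "jaw": 0.5}]}}

```text
time: 16.95
eef_pos: [0.6465, -0.1039, 0.2015]
ee_rot: [0.946, 0.324, 0.0, -0.0]
contact_force: [0.2, -0.1, -1.1]
gripper_width: 0.0434
gripper_force: 0.0
```

Call:
{"fn": "send_rows", "kwargs": {"commands": [{"tx": 0, "ty": 0, "tz": 0, "rx": 0, "ry": 0, "rz": 0, "jaw": 0.6}, {"tx": 0, "ty": 0, "tz": -0.02, "rx": 0, "ry": 0, "rz": 0, "jaw": 0.6}, {"tx": 0, "ty": 0, "tz": -0.04, "rx": 0, "ry": 0, "rz": 0, "jaw": 0.65}, {"tx": 0, "ty": 0, "tz": -0.05, "rx": 0, "ry": 0, "rz": 0, "jaw": 0.95}, {"tx": 0.015, "ty": -0.02, "tz": 0, "rx": 0, "ry": 0, "rz": 0, "jaw": 0.95}, {"tx": 0.035, "ty": -0.045, "tz": 0, "rx": 0, "ry": 0, "rz": 0, "jaw": 0.95}, {"tx": 0.035, "ty": -0.045, "tz": 0, "rx": 0, "ry": 0, "rz": 0, "jaw": 0.95}, {"tx": 0.035, "ty": -0.045, "tz": 0, "rx": 0, "ry": 0, "rz": 0, "jaw": 0.95}, {"tx": 0.03, "ty": -0.0375, "tz": 0, "rx": 0, "ry": 0, "rz": 0, "jaw": 0.95}, {"tx": 0.015, "ty": -0.017, "tz": 0, "rx": 0, "ry": 0, "rz": 0, "jaw": 0.95}]}}

```text
time: 18.2
eef_pos: [0.6475, 0.1659, 0.3115]
ee_rot: [0.946, 0.325, -0.0, -0.0]
contact_force: [0.6, 0.3, -0.4]
gripper_width: 0.0837
gripper_force: 0.0
```

Call:
{"fn": "send_rows", "kwargs": {"commands": [{"tx": 0, "ty": 0, "tz": 0.02, "rx": 0, "ry": 0, "rz": 0, "jaw": 0.95}, {"tx": 0, "ty": 0, "tz": 0.02, "rx": 0, "ry": 0, "rz": 0, "jaw": 0.95}, {"tx": 0, "ty": 0, "tz": 0, "rx": 0, "ry": 0, "rz": 0, "jaw": 0.95}, {"tx": 0, "ty": 0, "tz": 0, "rx": 0, "ry": 0, "rz": 0, "jaw": 0.95}, {"tx": 0, "ty": 0, "tz": 0, "rx": 0, "ry": 0, "rz": 0, "jaw": 0.95}, {"tx": 0, "ty": 0, "tz": 0, "rx": 0, "ry": 0, "rz": 0, "jaw": 0.95}, {"tx": 0, "ty": 0, "tz": 0, "rx": 0, "ry": 0, "rz": 0, "jaw": 0.95}, {"tx": 0, "ty": 0, "tz": 0, "rx": 0, "ry": 0, "rz": 0, "jaw": 0.95}, {"tx": 0, "ty": 0, "tz": 0, "rx": 0, "ry": 0, "rz": 0, "jaw": 0.95}, {"tx": 0, "ty": 0, "tz": 0, "rx": 0, "ry": 0, "rz": 0, "jaw": 0.95}]}}

```text
time: 19.45
eef_pos: [0.6484, 0.1628, 0.2716]
ee_rot: [0.946, 0.324, -0.0, -0.0]
contact_force: [0.2, 0.1, 0.2]
gripper_width: 0.0835
gripper_force: 0.0
```

Run:
```python
from h import *
import fit
im={n:cams.snapshot(n) for n in("scene","top")}
r=fit.fit({"scene":im["scene"]},["sq"],np.array([.647,-.104,.66]),.014,m=15);print(np.round(r[0],4),r[1:3])
r=fit.fit({"scene":im["scene"]},["ob","lr"],np.load("p0.npy")[:5],0.,m=36);print(np.round(r[0],4),r[1:3])
plan(*r[0][3:5],.2186)
i=im["scene"]
A,B=[cv2.resize(i[v-40:v+35,u-35:u+35],(390,418),interpolation=cv2.INTER_CUBIC) for u,v in (proj("scene",[.647,-.104,.03])[0].astype(int),proj("scene",[.648,.16,.06])[0].astype(int))]
cv2.imwrite("pics/c6.png",np.hstack([A,B])[:,:,::-1])
```

```text
[ 0.6462 -0.1031  0.6306] (np.float64(11.667992150229473), np.float64(8.889660510772856))
[ 0.6396  0.1542 -2.4458  0.6488  0.1625] (np.float64(33.792718133097424), np.float64(33.93998687160022))
pos [0.6484 0.1629 0.2716] psi -0.911 tilt [-0.0001  0.0001] t 19.55
shift before turn [0.0001 0.0005 0.053 ] rz 0 shift after turn [0.0001 0.0005 0.053 ]
```

View pics/c6.png

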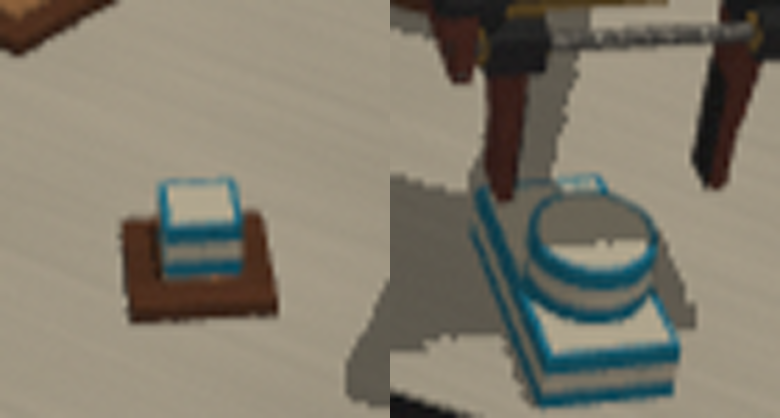

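The square bar sits flat and centred on its pad at left (200,230). The fingers straddle the large round bar at right (590,240). Descending and gripping.

Call:
{"fn": "send_rows", "kwargs": {"commands": [{"tx": 0, "ty": 0, "tz": 0.02, "rx": 0, "ry": 0, "rz": 0, "jaw": 0.95}, {"tx": 0, "ty": 0, "tz": 0.02, "rx": 0, "ry": 0, "rz": 0, "jaw": 0.95}, {"tx": 0, "ty": 0, "tz": 0.013, "rx": 0, "ry": 0, "rz": 0, "jaw": 0.95}, {"tx": 0, "ty": 0, "tz": 0, "rx": 0, "ry": 0, "rz": 0, "jaw": 0.85}, {"tx": 0, "ty": 0, "tz": 0, "rx": 0, "ry": 0, "rz": 0, "jaw": 0.75}, {"tx": 0, "ty": 0, "tz": 0, "rx": 0, "ry": 0, "rz": 0, "jaw": 0.68}, {"tx": 0, "ty": 0, "tz": 0, "rx": 0, "ry": 0, "rz": 0, "jaw": 0.62}, {"tx": 0, "ty": 0, "tz": 0, "rx": 0, "ry": 0, "rz": 0, "jaw": 0.55}, {"tx": 0, "ty": 0, "tz": 0, "rx": 0, "ry": 0, "rz": 0, "jaw": 0.52}, {"tx": 0, "ty": 0, "tz": 0, "rx": 0, "ry": 0, "rz": 0, "jaw": 0.52}], "squeeze": 14}}

```text
time: 20.8
eef_pos: [0.6487, 0.1629, 0.2194]
ee_rot: [0.946, 0.324, 0.001, 0.0]
contact_force: [0.6, 0.1, 6.4]
gripper_width: 0.0554
gripper_force: 14.0
```

```bash
python3 -c "
from h import *
plan(.4245,-.0195,.31)"
```

```text
pos [0.6487 0.1629 0.2194] psi -0.911 tilt [0.0011 0.0002] t 20.8
shift before turn [-0.2889  0.0067 -0.0909] rz 0 shift after turn [-0.2889  0.0067 -0.0909]
```

Call:
{"fn": "send_rows", "kwargs": {"commands": [{"tx": 0, "ty": 0, "tz": -0.01, "rx": 0, "ry": 0, "rz": 0, "jaw": 0.52}, {"tx": 0, "ty": 0, "tz": -0.03, "rx": 0, "ry": 0, "rz": 0, "jaw": 0.52}, {"tx": 0, "ty": 0, "tz": -0.04, "rx": 0, "ry": 0, "rz": 0, "jaw": 0.52}, {"tx": -0.02, "ty": 0.0, "tz": 0, "rx": 0, "ry": 0, "rz": 0, "jaw": 0.52}, {"tx": -0.045, "ty": 0.001, "tz": 0, "rx": 0, "ry": 0, "rz": 0, "jaw": 0.52}, {"tx": -0.055, "ty": 0.0015, "tz": 0, "rx": 0, "ry": 0, "rz": 0, "jaw": 0.52}, {"tx": -0.055, "ty": 0.0015, "tz": 0, "rx": 0, "ry": 0, "rz": 0, "jaw": 0.52}, {"tx": -0.055, "ty": 0.0015, "tz": 0, "rx": 0, "ry": 0, "rz": 0, "jaw": 0.52}, {"tx": -0.04, "ty": 0.001, "tz": 0, "rx": 0, "ry": 0, "rz": 0, "jaw": 0.52}, {"tx": -0.019, "ty": 0.0005, "tz": 0, "rx": 0, "ry": 0, "rz": 0, "jaw": 0.52}]}}

```text
time: 22.05
eef_pos: [0.4226, -0.0206, 0.2988]
ee_rot: [0.946, 0.323, -0.0, -0.0]
contact_force: [1.3, -0.3, -0.9]
gripper_width: 0.0558
gripper_force: 14.0
```

Call:
{"fn": "send_rows", "kwargs": {"commands": [{"tx": 0, "ty": 0, "tz": 0.01, "rx": 0, "ry": 0, "rz": 0, "jaw": 0.52}, {"tx": 0, "ty": 0, "tz": 0.025, "rx": 0, "ry": 0, "rz": 0, "jaw": 0.52}, {"tx": 0, "ty": 0, "tz": 0.025, "rx": 0, "ry": 0, "rz": 0, "jaw": 0.52}, {"tx": 0, "ty": 0, "tz": 0.015, "rx": 0, "ry": 0, "rz": 0, "jaw": 0.52}, {"tx": 0, "ty": 0, "tz": 0.005, "rx": 0, "ry": 0, "rz": 0, "jaw": 0.52}, {"tx": 0, "ty": 0, "tz": 0, "rx": 0, "ry": 0, "rz": 0, "jaw": 0.52}, {"tx": 0, "ty": 0, "tz": 0, "rx": 0, "ry": 0, "rz": 0, "jaw": 0.52}, {"tx": 0, "ty": 0, "tz": 0, "rx": 0, "ry": 0, "rz": 0, "jaw": 0.52}, {"tx": 0, "ty": 0, "tz": 0, "rx": 0, "ry": 0, "rz": 0, "jaw": 0.52}, {"tx": 0, "ty": 0, "tz": 0, "rx": 0, "ry": 0, "rz": 0, "jaw": 0.52}]}}

```text
time: 23.3
eef_pos: [0.4244, -0.0199, 0.2189]
ee_rot: [0.946, 0.324, 0.0, 0.0]
contact_force: [-0.5, -0.3, -1.1]
gripper_width: 0.0561
gripper_force: 14.0
```

Run:
```python
from h import *
import fit
im={n:cams.snapshot(n) for n in("scene","top")}
r=fit.fit({"scene":im["scene"]},["ob"],np.load("p0.npy")[:3],0.,m=36);print(np.round(r[0],4),r[1:3])
s=telemetry.read_state()
r=fit.fit({"scene":im["scene"]},["lr"],s["eef_pos"][:2].copy(),s["eef_pos"][2]-.1894,m=18);print(np.round(r[0],4),r[1:3])
plan(.4245,-.0195,.2034)
u,v=proj("scene",[.4245,-.0195,.03])[0].astype(int)
cv2.imwrite("pics/c7.png",cv2.resize(im["scene"][v-30:v+30,u-35:u+35],(560,480),interpolation=cv2.INTER_CUBIC)[:,:,::-1])
```

```text
[ 0.6396  0.1539 -2.444 ] (np.float64(29.92064407162547), np.float64(30.187426741027025))
[ 0.4245 -0.0194] (np.float64(10.02238874295967), np.float64(9.878462125264342))
pos [ 0.4244 -0.0199  0.2188] psi -0.911 tilt [0.0002 0.0001] t 23.4
shift before turn [ 0.0003 -0.0002  0.0154] rz 0 shift after turn [ 0.0003 -0.0002  0.0154]
```

View pics/c7.png

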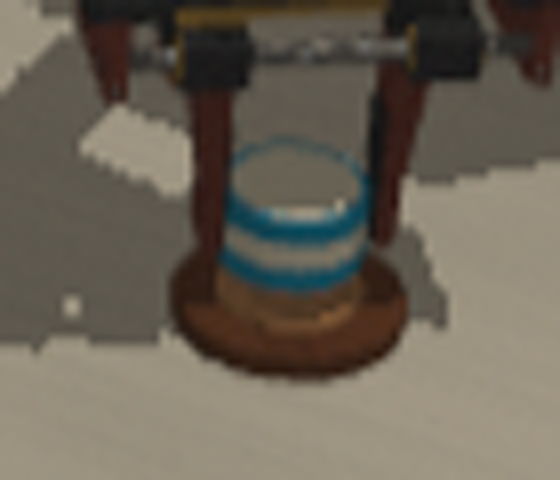

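The large round bar hangs over its cork, bottom at (290,275), centred to about 1 mm. Lowering, releasing, then moving on to the oblong bar.

Call:
{"fn": "send_rows", "kwargs": {"commands": [{"tx": 0, "ty": 0, "tz": 0.005, "rx": 0, "ry": 0, "rz": 0, "jaw": 0.52}, {"tx": 0, "ty": 0, "tz": 0.005, "rx": 0, "ry": 0, "rz": 0, "jaw": 0.52}, {"tx": 0, "ty": 0, "tz": 0.003, "rx": 0, "ry": 0, "rz": 0, "jaw": 0.52}, {"tx": 0, "ty": 0, "tz": 0.0015, "rx": 0, "ry": 0, "rz": 0, "jaw": 0.52}, {"tx": 0, "ty": 0, "tz": 0.001, "rx": 0, "ry": 0, "rz": 0, "jaw": 0.52}, {"tx": 0, "ty": 0, "tz": 0, "rx": 0, "ry": 0, "rz": 0, "jaw": 0.52}, {"tx": 0, "ty": 0, "tz": 0, "rx": 0, "ry": 0, "rz": 0, "jaw": 0.52}, {"tx": 0, "ty": 0, "tz": 0, "rx": 0, "ry": 0, "rz": 0, "jaw": 0.52}, {"tx": 0, "ty": 0, "tz": 0, "rx": 0, "ry": 0, "rz": 0, "jaw": 0.66}, {"tx": 0, "ty": 0, "tz": 0, "rx": 0, "ry": 0, "rz": 0, "jaw": 0.72}]}}

```text
time: 24.65
eef_pos: [0.4246, -0.0199, 0.2031]
ee_rot: [0.946, 0.324, 0.0, 0.0]
contact_force: [0.2, -0.4, -0.3]
gripper_width: 0.0626
gripper_force: 0.0
```

Call:
{"fn": "send_rows", "kwargs": {"commands": [{"tx": 0, "ty": 0, "tz": 0, "rx": 0, "ry": 0, "rz": 0, "jaw": 0.8}, {"tx": 0, "ty": 0, "tz": -0.02, "rx": 0, "ry": 0, "rz": 0, "jaw": 0.85}, {"tx": 0, "ty": 0, "tz": -0.03, "rx": 0, "ry": 0, "rz": 0, "jaw": 0.85}, {"tx": 0, "ty": 0, "tz": -0.04, "rx": 0, "ry": 0, "rz": 0, "jaw": 1.0}, {"tx": 0.03, "ty": -0.0006, "tz": 0, "rx": 0, "ry": 0, "rz": 0, "jaw": 1.0}, {"tx": 0.055, "ty": -0.001, "tz": 0, "rx": 0, "ry": 0, "rz": 0, "jaw": 1.0}, {"tx": 0.055, "ty": -0.001, "tz": 0, "rx": 0, "ry": 0, "rz": 0, "jaw": 1.0}, {"tx": 0.055, "ty": -0.001, "tz": 0, "rx": 0, "ry": 0, "rz": 0, "jaw": 1.0}, {"tx": 0.055, "ty": -0.001, "tz": 0, "rx": 0, "ry": 0, "rz": 0, "jaw": 1.0}, {"tx": 0.0265, "ty": -0.001, "tz": 0, "rx": 0, "ry": 0, "rz": 0, "jaw": 1.0}]}}

```text
time: 25.9
eef_pos: [0.6414, 0.156, 0.2929]
ee_rot: [0.946, 0.325, 0.001, -0.0]
contact_force: [0.2, -0.1, 0.2]
gripper_width: 0.0878
gripper_force: 0.0
```

Call:
{"fn": "send_rows", "kwargs": {"commands": [{"tx": 0, "ty": 0, "tz": 0, "rx": 0, "ry": 0, "rz": -0.037, "jaw": 1.0}, {"tx": 0, "ty": 0, "tz": 0.02, "rx": 0, "ry": 0, "rz": 0, "jaw": 1.0}, {"tx": 0, "ty": 0, "tz": 0.02, "rx": 0, "ry": 0, "rz": 0, "jaw": 1.0}, {"tx": 0, "ty": 0, "tz": 0.015, "rx": 0, "ry": 0, "rz": 0, "jaw": 1.0}, {"tx": 0, "ty": 0, "tz": 0, "rx": 0, "ry": 0, "rz": 0, "jaw": 1.0}, {"tx": 0, "ty": 0, "tz": 0, "rx": 0, "ry": 0, "rz": 0, "jaw": 1.0}, {"tx": 0, "ty": 0, "tz": 0, "rx": 0, "ry": 0, "rz": 0, "jaw": 1.0}, {"tx": 0, "ty": 0, "tz": 0, "rx": 0, "ry": 0, "rz": 0, "jaw": 1.0}, {"tx": 0, "ty": 0, "tz": 0, "rx": 0, "ry": 0, "rz": 0, "jaw": 1.0}, {"tx": 0, "ty": 0, "tz": 0, "rx": 0, "ry": 0, "rz": 0, "jaw": 1.0}]}}

```text
time: 27.15
eef_pos: [0.6394, 0.1541, 0.2383]
ee_rot: [0.94, 0.341, 0.0, -0.0]
contact_force: [1.3, 1.1, -1.0]
gripper_width: 0.0881
gripper_force: 0.0
```

Run:
```python
from h import *
import fit
im={n:cams.snapshot(n) for n in("scene","top")}
r=fit.fit({"scene":im["scene"]},["lr"],np.array([.4245,-.0195]),.014,m=20);print(np.round(r[0],4),r[1:3])
r=fit.fit({"scene":im["scene"]},["ob"],np.load("p0.npy")[:3],0.,m=36);print(np.round(r[0],4),r[1:3])
plan(*r[0][:2],.1905,r[0][2]+np.pi/2)
```

```text
[ 0.4248 -0.0197] (np.float64(18.561046315658746), np.float64(18.518634591138916))
[ 0.6394  0.154  -2.4424] (np.float64(45.83823133322561), np.float64(45.8168236276258))
pos [0.6394 0.1541 0.2382] psi -0.874 tilt [-0.0001  0.0001] t 27.25
shift before turn [-0.      0.0001  0.0477] rz -0.002 shift after turn [-0.      0.0001  0.0477]
```

The large round bar is placed, and the gripper is centred and lined up over the oblong bar. Descending and gripping.

Call:
{"fn": "send_rows", "kwargs": {"commands": [{"tx": 0, "ty": 0, "tz": 0.02, "rx": 0, "ry": 0, "rz": 0, "jaw": 1.0}, {"tx": 0, "ty": 0, "tz": 0.018, "rx": 0, "ry": 0, "rz": 0, "jaw": 1.0}, {"tx": 0, "ty": 0, "tz": 0.01, "rx": 0, "ry": 0, "rz": 0, "jaw": 1.0}, {"tx": 0, "ty": 0, "tz": 0, "rx": 0, "ry": 0, "rz": 0, "jaw": 0.9}, {"tx": 0, "ty": 0, "tz": 0, "rx": 0, "ry": 0, "rz": 0, "jaw": 0.78}, {"tx": 0, "ty": 0, "tz": 0, "rx": 0, "ry": 0, "rz": 0, "jaw": 0.7}, {"tx": 0, "ty": 0, "tz": 0, "rx": 0, "ry": 0, "rz": 0, "jaw": 0.65}, {"tx": 0, "ty": 0, "tz": 0, "rx": 0, "ry": 0, "rz": 0, "jaw": 0.58}, {"tx": 0, "ty": 0, "tz": 0, "rx": 0, "ry": 0, "rz": 0, "jaw": 0.55}, {"tx": 0, "ty": 0, "tz": 0, "rx": 0, "ry": 0, "rz": 0, "jaw": 0.55}], "squeeze": 25}}

```text
time: 28.5
eef_pos: [0.6397, 0.1541, 0.1908]
ee_rot: [0.94, 0.341, 0.001, 0.0]
contact_force: [-0.1, -0.4, 5.5]
gripper_width: 0.0598
gripper_force: 25.0
```

```bash
python3 -c "
from h import *
plan(.4573,-.327,.28,-1.735)"
```

```text
pos [0.6397 0.1541 0.1908] psi -0.874 tilt [0.0011 0.0002] t 28.5
shift before turn [-0.4486  0.2519 -0.0895] rz 0.861 shift after turn [-0.1012  0.5044 -0.0895]
```

Call:
{"fn": "send_rows", "kwargs": {"commands": [{"tx": 0, "ty": 0, "tz": -0.01, "rx": 0, "ry": 0, "rz": 0, "jaw": 0.55}, {"tx": 0, "ty": 0, "tz": -0.03, "rx": 0, "ry": 0, "rz": 0, "jaw": 0.55}, {"tx": 0, "ty": 0, "tz": -0.05, "rx": 0, "ry": 0, "rz": 0, "jaw": 0.55}, {"tx": -0.02, "ty": 0.011, "tz": 0, "rx": 0, "ry": 0, "rz": 0, "jaw": 0.55}, {"tx": -0.04, "ty": 0.0225, "tz": 0, "rx": 0, "ry": 0, "rz": 0, "jaw": 0.55}, {"tx": -0.05, "ty": 0.028, "tz": 0, "rx": 0, "ry": 0, "rz": 0, "jaw": 0.55}, {"tx": -0.05, "ty": 0.028, "tz": 0, "rx": 0, "ry": 0, "rz": 0, "jaw": 0.55}, {"tx": -0.05, "ty": 0.028, "tz": 0, "rx": 0, "ry": 0, "rz": 0, "jaw": 0.55}, {"tx": -0.05, "ty": 0.028, "tz": 0, "rx": 0, "ry": 0, "rz": 0, "jaw": 0.55}, {"tx": -0.05, "ty": 0.028, "tz": 0, "rx": 0, "ry": 0, "rz": 0, "jaw": 0.55}]}}

```text
time: 29.75
eef_pos: [0.5108, -0.1795, 0.279]
ee_rot: [0.94, 0.341, -0.001, -0.001]
contact_force: [0.9, -0.0, -2.0]
gripper_width: 0.0599
gripper_force: 25.0
```

Call:
{"fn": "send_rows", "kwargs": {"commands": [{"tx": -0.05, "ty": 0.028, "tz": 0, "rx": 0, "ry": 0, "rz": 0, "jaw": 0.55}, {"tx": -0.05, "ty": 0.028, "tz": 0, "rx": 0, "ry": 0, "rz": 0, "jaw": 0.55}, {"tx": -0.03, "ty": 0.017, "tz": 0, "rx": 0, "ry": 0, "rz": 0, "jaw": 0.55}, {"tx": -0.0085, "ty": 0.0055, "tz": 0, "rx": 0, "ry": 0, "rz": 0, "jaw": 0.55}, {"tx": 0, "ty": 0, "tz": 0, "rx": 0, "ry": 0, "rz": 0.12, "jaw": 0.55}, {"tx": 0, "ty": 0, "tz": 0, "rx": 0, "ry": 0, "rz": 0.17, "jaw": 0.55}, {"tx": 0, "ty": 0, "tz": 0, "rx": 0, "ry": 0, "rz": 0.17, "jaw": 0.55}, {"tx": 0, "ty": 0, "tz": 0, "rx": 0, "ry": 0, "rz": 0.17, "jaw": 0.55}, {"tx": 0, "ty": 0, "tz": 0, "rx": 0, "ry": 0, "rz": 0.14, "jaw": 0.55}, {"tx": 0, "ty": 0, "tz": 0, "rx": 0, "ry": 0, "rz": 0.09, "jaw": 0.55}]}}

```text
time: 31.0
eef_pos: [0.4568, -0.3256, 0.2793]
ee_rot: [0.997, -0.083, -0.001, -0.001]
contact_force: [0.1, -0.1, -2.3]
gripper_width: 0.0603
gripper_force: 25.0
```

Call:
{"fn": "send_rows", "kwargs": {"commands": [{"tx": 0, "ty": 0, "tz": 0.01, "rx": 0, "ry": 0, "rz": 0, "jaw": 0.55}, {"tx": 0, "ty": 0, "tz": 0.02, "rx": 0, "ry": 0, "rz": 0, "jaw": 0.55}, {"tx": 0, "ty": 0, "tz": 0.02, "rx": 0, "ry": 0, "rz": 0, "jaw": 0.55}, {"tx": 0, "ty": 0, "tz": 0.01, "rx": 0, "ry": 0, "rz": 0, "jaw": 0.55}, {"tx": 0, "ty": 0, "tz": 0, "rx": 0, "ry": 0, "rz": 0, "jaw": 0.55}, {"tx": 0, "ty": 0, "tz": 0, "rx": 0, "ry": 0, "rz": 0, "jaw": 0.55}, {"tx": 0, "ty": 0, "tz": 0, "rx": 0, "ry": 0, "rz": 0, "jaw": 0.55}, {"tx": 0, "ty": 0, "tz": 0, "rx": 0, "ry": 0, "rz": 0, "jaw": 0.55}, {"tx": 0, "ty": 0, "tz": 0, "rx": 0, "ry": 0, "rz": 0, "jaw": 0.55}, {"tx": 0, "ty": 0, "tz": 0, "rx": 0, "ry": 0, "rz": 0, "jaw": 0.55}]}}

```text
time: 32.25
eef_pos: [0.4572, -0.327, 0.2203]
ee_rot: [0.997, -0.082, 0.0, 0.0]
contact_force: [-0.1, -0.3, -1.5]
gripper_width: 0.0597
gripper_force: 25.0
```

Run:
```python
from h import *
import fit
im={n:cams.snapshot(n) for n in("scene","top")}
s=telemetry.read_state()
r=fit.fit({"scene":im["scene"]},["ob"],np.r_[s["eef_pos"][:2],-.164],s["eef_pos"][2]-.1908,m=30);print(np.round(r[0],4),r[1:3])
plan(.4573,-.327,.2048,-1.735)
u,v=proj("scene",[.457,-.327,.04])[0].astype(int)
cv2.imwrite("pics/c8.png",cv2.resize(im["scene"][v-35:v+40,u-50:u+50],(700,525),interpolation=cv2.INTER_CUBIC)[:,:,::-1])
```

```text
[ 0.4582 -0.3242 -0.1613] (np.float64(64.6533863642541), np.float64(53.66023511636868))
pos [ 0.4572 -0.327   0.2202] psi -1.734 tilt [0. 0.] t 32.35
shift before turn [ 0.0001 -0.      0.0154] rz 0.001 shift after turn [ 0.0001 -0.      0.0154]
```

View pics/c8.png

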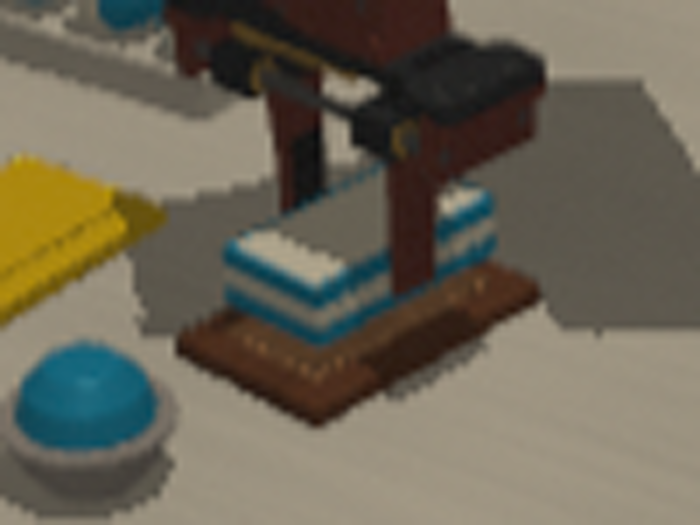

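The oblong bar hangs level and parallel about 15 mm above its cork. Its front bottom corner at (320,343) is over the cork corner at (320,378). Lowering, releasing and retreating.

Call:
{"fn": "send_rows", "kwargs": {"commands": [{"tx": 0, "ty": 0, "tz": 0.005, "rx": 0, "ry": 0, "rz": 0, "jaw": 0.55}, {"tx": 0, "ty": 0, "tz": 0.005, "rx": 0, "ry": 0, "rz": 0, "jaw": 0.55}, {"tx": 0, "ty": 0, "tz": 0.003, "rx": 0, "ry": 0, "rz": 0, "jaw": 0.55}, {"tx": 0, "ty": 0, "tz": 0.0015, "rx": 0, "ry": 0, "rz": 0, "jaw": 0.55}, {"tx": 0, "ty": 0, "tz": 0.001, "rx": 0, "ry": 0, "rz": 0, "jaw": 0.55}, {"tx": 0, "ty": 0, "tz": 0, "rx": 0, "ry": 0, "rz": 0, "jaw": 0.55}, {"tx": 0, "ty": 0, "tz": 0, "rx": 0, "ry": 0, "rz": 0, "jaw": 0.55}, {"tx": 0, "ty": 0, "tz": 0, "rx": 0, "ry": 0, "rz": 0, "jaw": 0.55}, {"tx": 0, "ty": 0, "tz": 0, "rx": 0, "ry": 0, "rz": 0, "jaw": 0.72}, {"tx": 0, "ty": 0, "tz": 0, "rx": 0, "ry": 0, "rz": 0, "jaw": 0.8}]}}

```text
time: 33.6
eef_pos: [0.4574, -0.3272, 0.2047]
ee_rot: [0.997, -0.082, 0.0, 0.0]
contact_force: [-0.4, -0.2, -0.0]
gripper_width: 0.0688
gripper_force: 0.0
```

Call:
{"fn": "send_rows", "kwargs": {"commands": [{"tx": 0, "ty": 0, "tz": 0, "rx": 0, "ry": 0, "rz": 0, "jaw": 0.9}, {"tx": 0, "ty": 0, "tz": 0, "rx": 0, "ry": 0, "rz": 0, "jaw": 0.9}, {"tx": 0, "ty": 0, "tz": -0.02, "rx": 0, "ry": 0, "rz": 0, "jaw": 0.9}, {"tx": 0, "ty": 0, "tz": -0.03, "rx": 0, "ry": 0, "rz": 0, "jaw": 0.9}, {"tx": 0, "ty": 0, "tz": -0.05, "rx": 0, "ry": 0, "rz": 0, "jaw": 0.9}, {"tx": 0, "ty": 0, "tz": -0.05, "rx": 0, "ry": 0, "rz": 0, "jaw": 0.9}, {"tx": 0, "ty": 0, "tz": -0.03, "rx": 0, "ry": 0, "rz": 0, "jaw": 0.9}, {"tx": 0, "ty": 0, "tz": 0, "rx": 0, "ry": 0, "rz": 0, "jaw": 0.9}, {"tx": 0, "ty": 0, "tz": 0, "rx": 0, "ry": 0, "rz": 0, "jaw": 0.9}, {"tx": 0, "ty": 0, "tz": 0, "rx": 0, "ry": 0, "rz": 0, "jaw": 0.9}]}}

```text
time: 34.85
eef_pos: [0.4567, -0.3266, 0.3829]
ee_rot: [0.997, -0.082, -0.001, -0.001]
contact_force: [-0.3, -0.3, -0.0]
gripper_width: 0.0792
gripper_force: 0.0
```

Run:
```python
from h import *
import fit
im={n:cams.snapshot(n) for n in("scene","top")}
for b,p,m in(("ob",[.4573,-.327,-.164],22),("lr",[.4245,-.0195],20),("sq",[.647,-.104,.66],15),("sr",[.4245,.328],12)):
    r=fit.fit({"scene":im["scene"]},[b],np.array(p),.014,m=m);print(b,np.round(r[0],4),np.round(r[1:3],1))
cv2.imwrite("pics/end.png",cv2.resize(im["scene"][110:310,120:450],(800,485),interpolation=cv2.INTER_CUBIC)[:,:,::-1])
```

```text
ob [ 0.4573 -0.3243 -0.1624] [27.4 11.3]
lr [ 0.4249 -0.0196] [6.7 6.5]
sq [ 0.6458 -0.1034  0.6538] [11.7  8.9]
sr [0.4237 0.3284] [6.4 5.2]
```

View pics/end.png

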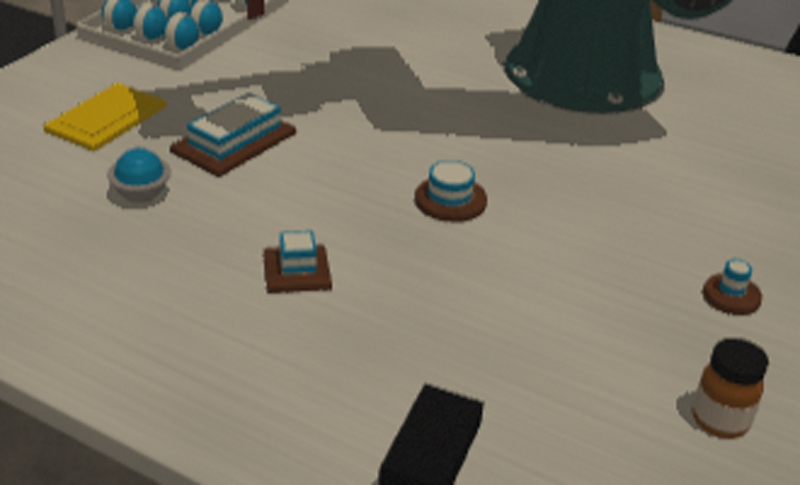

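All four bars lie flat and centred on their boards: oblong (235,120), large round (451,183), square (298,250), small round (736,275). The jar (733,390) and cup (139,175) are where they started and the gripper is clear, so I'm handing in.

```bash
python3 -c "
from workcell import robot
print(robot.job_done())"
```

```text
the job is handed in; nothing more can be done
None
```

All four bars are flat and centred on their own boards (within about 3 mm by the camera fits), the jar and mould cup look undisturbed in the final picture, and the job was handed in at about 35 s; the hand-in call gave no verdict.

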